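# Ready the drying box for the night

## Task

Take the red-marked hearing aid, the blue-marked hearing aid and the orange drying capsule out of the clear divided tray and set each down gently in the white drying box: the red one lying flat in the red-floored bay, the blue one lying flat in the blue-floored bay, the capsule in the bay with the orange ring. When all three are in, press the green start button fully down and let it come back up. Leave the dark-marked spare aid, the two grey spent capsules, the other small things in the tray and the pill tube where they are.

Things in the scene. Friction and masses are not known exactly. Their poses are not given: they have to be found in the camera images.
- tray: Clear acrylic tray, fixed, 236 (its x) x 184 (its y) x 28 mm high, floor and all walls 4 mm thick. Origin: centre of the underside, z up. One wall along its x axis and one along its y axis, both through the centre and full height, part it into four compartments, each 112 (x) x 86 (y) mm, 24 mm deep, centred at (+-58, +-45) mm. It stands on one side of the counter, left or right, turned up to 15 degrees.
- drybox: White drying box, fixed, 165 x 165 x 42 mm high, no lid. Origin: centre of the underside, z up. It is parted 2 x 2 by 5 mm walls: three open bays 75 x 75 mm, floors 18 mm and wall tops 42 mm above the counter (24 mm deep), and at (-40, -40) mm a closed console with the start button. It stands on the other side of the counter from the tray, turned up to 26 degrees.
- red_bay (a point): Centre of the floor of the bay with the red floor; axes as the drying box.
- blue_bay (a point): Centre of the floor of the bay with the blue floor; axes as the drying box.
- capsule_bay (a point): Centre of the floor of the bay with an orange ring on a white floor; axes as the drying box.
- start (a joint): Green round spring push button, 26 mm across, on the console of the drying box: 0 up, 0.006 m fully down, which takes 5 N. Pressed straight down.
- start_top (a point): Centre of the top face of the start button; moves with it.
- red_aid_mid (a point): Red-marked hearing aid, loose, about 10 to 17 g: a white body 30 (x) x 14 (y) x 12 mm high with rounded edges and a red band, and a thin grey horn 6 mm thick reaching 25 mm from the centre on the +x side. Point: centre of the body, 6 mm up; x lengthwise, z up. Lies flat on the floor of a tray compartment, at any yaw.
- blue_aid_mid (a point): Blue-marked hearing aid: as the red one, but with a blue band.
- spare_aid_mid (a point): Old spare aid, to be left: as the red one, but with a black band.
- capsule_mid (a point): Fresh drying capsule, loose, about 11 to 20 g: an orange upright cylinder 24 mm across, 20 mm high, white spot on top. Point: its centre, 10 mm up. It stands in one tray compartment in a row along the tray's x axis with the two spent ones, about 12 mm between them.
- spent_a_mid (a point): Spent capsule, to be left: same shape, grey with a black spot. Point: its centre.
- spent_b_mid (a point): Second spent capsule, to be left: as the first.
- cell_pack_mid (a point): Aluminium disc 24 mm across, 10 mm high, in the tray, to be left. Point: its centre.
- dome_case_mid (a point): Green case 18 x 14 x 13 mm high, in the tray, to be left. Point: its centre.
- cord_clip_mid (a point): Black clip 18 x 12 x 12 mm high, in the tray, to be left. Point: its centre.
- pill_tube_mid (a point): Aluminium pill tube with a screw top, loose, 32 mm across, 68 mm high, standing upright on the counter between the tray and the drying box, to be left. Point: its centre, 34 mm up.

How it is judged:
By the outcome, as a careful person would: the job done as asked, in the order asked, and still so for the second after the job is handed in, with the robot touching nothing.
It also fails if it takes over 70 s, if anything falls off the work surface, if the arm or the gripper's body presses on something with over 40 N, if the wrist force passes 120 N, or if a joint passes its speed limit or range.

## Robot

A 7-joint arm with a two-finger parallel gripper is mounted at the origin on the work surface. World frame = base frame: x ahead of the robot, y to its left, z up, the work surface at z = 0. Lengths are in m, angles in rad, forces in N, time in s.
With the tool pointing down it reaches from about 0.4 to 0.85 m from the base axis. Payload 4.5 kg.
Tool frame: the origin (TCP) lies on the centre line of the jaws, within the pads' length; the fingertips stand ahead of it and the grasp point (between the pads) lies 6 mm ahead of it (r.tcp_to_tips is the x of the fingertips in the tool frame, in m); x points along the fingers, y is the direction in which the jaws open and shut, and the axes are right-handed (so a half turn about x gives the same grasp; the last joint's range is limited). The gripper opens to 88 mm and grips with 3 to 60 N. Pads are 18 mm wide; open, the fingers measure 123 mm over their backs; the gripper's body (75 mm by 187 mm) begins 45 mm behind the grasp point.
Start: joints at [-1.286, 0.689, -0.195, 1.565, 0.157, 0.902, -0.215], TCP at [0.155, 0.605, 0.243] pointing down, gripper open.
Joint ranges: [-3.01, 3.01], [-0.46, 2.08], [-1.47, 1.51], [0.13, 2.56], [-1, 4.14], [0.04, 2.09], [-2.66, 2.66]. Speed limits (rad/s): [2.57, 2.57, 3.14, 3.14, 3.14, 3.14, 3.14].

## Interface

Orientations are given as a unit quaternion [x, y, z, w].
In Python, from plant import r gives the robot as it stands.
- The arm moves only by the tool play_rows, never from a script. Its argument "targets" is a list of rows, each a list of 3 entries, a list of its own where there are three numbers: the turn, a rotation vector about the world's x, y, z in rad, then the shift along the world's x, y, z in units of 40 mm (1.0 is 40 mm), then the closure in counts, from 0 (fully open) to 255 (shut). A call has 1 to 5 rows; each row shifts and turns the commanded pose from where the row before left it; what a row does not reach is not made up. A row lasts 1/10 s, in which the tool goes at most 50 mm and 8.59 degrees, less where a joint would pass 70% of its speed; a pose out of reach is approached as far as the arm can. A call is refused whole if a number of a shift passes 1 or a number of a turn 0.15, either way. A call with a gripper value outside its range is refused whole. The fingers move at their own pace and stop on an object; "newtons" is the grip in N (left out, the last holds). Time passes only in rows, so rows that do not move let the fingers close. It gives the time, the measured TCP pose, the force and the opening at its end, in the units of the state.
- r.get_state(): the state, without advancing time (a new reading comes with each control period).
- r.snapshot(name): name is "side" or "top" or "wrist"; returns a dict with "color" (420x560x3 uint8, red, green, blue), "fx", "fy", "cx", "cy" (pixels), "cam_to_world" (4x4, takes a point from camera to world coordinates). Camera axes: x right, y up, looking along -z (the intrinsics and any distortion apply to the point x, -y, -z); pixel columns grow to the right and rows downward; lengths in m; the calibration is good to about 2 mm. The wrist camera is an equidistant fisheye: a pixel r from the principal point sees the ray r / f radians off the axis. A picture is of the moment at which its call begins. There is no depth.
- r.finish_job(): hands the job in, once; it reports no verdict.
The state is a dict: "clock": time; "q": joint angles; "qd": joint speeds; "joint_torque": joint torques, N m; "tool_pos": TCP position; "eef_rot": TCP orientation; "contact_force": force on the tool from outside, world axes, zero at the start; "moment": the same for the moment, N m; "opening": opening from 0.0 (shut) to 1.0 (fully open).
Only numpy, scipy, OpenCV 4.12 (cv2) and the standard library are available. Lean on these libraries where they do the work, as an engineer would, in place of code of your own. Each camera call takes 0.05 s, during which the arm holds its last target.

## Working session

There is one attempt and no reset: what is moved stays moved. The work goes in short steps, Python scripts to look and compute and a tool call to move; the robot and the scene stay as the last step left them, time stands still between calls to the robot, and variables do not carry over. Pictures are saved under pics/ and viewed, and the job is handed in when it is done.

Besides the shell and the picture viewer there is one more tool, called after ">>>" by a JSON object that holds its "op" and its "data". play_rows: Moves the arm, as the interface text tells. Its arguments: {"type":"object","properties":{"targets":{"type":"array","items":{"type":"array"}},"newtons":{"type":"number"}},"required":["targets"]}

```bash
ls; mkdir -p pics; python3 - <<'E'
from plant import r
import cv2,json
print(r.get_state(), r.tcp_to_tips)
for n in ["side","top","wrist"]:
    s=r.snapshot(n); cv2.imwrite(f"pics/{n}0.png",s["color"][:,:,::-1])
    print(n,{k:(v.tolist() if hasattr(v,'tolist') else v) for k,v in s.items() if k!="color"})
E
```

```text
pics
{'clock': 0.0, 'q': array([-1.28617095,  0.69001052, -0.19452147,  1.56635713,  0.15731048,
        0.90249542, -0.21509963]), 'qd': array([ 0.0008091 ,  0.00079902, -0.00027423, -0.00181197, -0.00081055,
        0.00094293, -0.00056344]), 'joint_torque': array([ 6.08460005e-05, -5.27553248e+01, -1.26655228e+00, -1.53417850e+01,
       -5.25407272e-02,  6.70264038e-03,  1.85499648e-04]), 'tool_pos': array([0.15501618, 0.60481572, 0.24239017]), 'eef_rot': array([ 0.0877506 ,  0.70159198, -0.08907586,  0.70152264]), 'contact_force': array([-1.07601611,  0.1774336 ,  0.61524426]), 'moment': array([ 0.01705788, -0.02985156, -0.01890033]), 'opening': 0.9987784189191314} 0.025
side {'fx': 457.46566452286925, 'fy': 457.46566452286925, 'cx': 276.0834489311884, 'cy': 203.66043613928449, 'cam_to_world': [[-0.9714907871114118, 0.1782001473987715, -0.15636610254369654, 0.4145366849631088], [-0.23667269949699452, -0.6904615914208136, 0.6835560138609292, 0.6047754025657456], [0.013844994418743399, 0.7010759575393336, 0.7129521848552338, 0.7250546041250449], [0.0, 0.0, 0.0, 1.0]]}
top {'fx': 405.9626430943743, 'fy': 405.9626430943743, 'cx': 281.02646973574406, 'cy': 207.88154863451186, 'cam_to_world': [[-0.005448973067227525, 0.992861345026103, -0.11914973036255623, 0.4477866833321562], [-0.9995888706068293, -0.00876212466129228, -0.02730045659660391, -0.02641055591818505], [-0.028149572847127, 0.11895198495349793, 0.9925008951251111, 0.8482479455744323], [0.0, 0.0, 0.0, 1.0]]}
wrist {'fx': 325.19226210127806, 'fy': 325.19226210127806, 'cx': 274.6515593516475, 'cy': 205.68742831921585, 'cam_to_world': [[0.24718122147482893, -0.9186758219359703, -0.30811714970198945, 0.07565911758121749], [0.968968325949018, 0.2339077024841615, 0.07992227490590784, 0.6263208060885496], [-0.0013516870074166583, -0.3183110442772096, 0.9479853648835428, 0.3848222718343955], [0.0, 0.0, 0.0, 1.0]]}
```

View pics/top0.png

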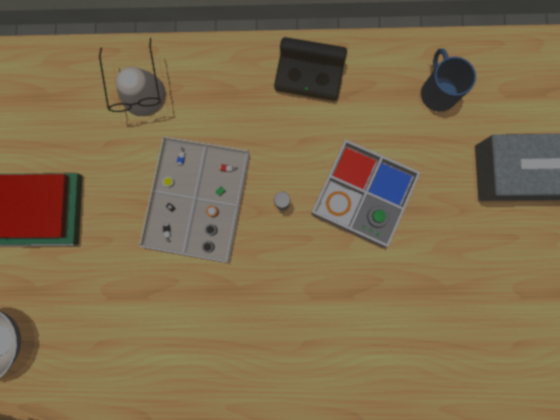

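View pics/side0.png

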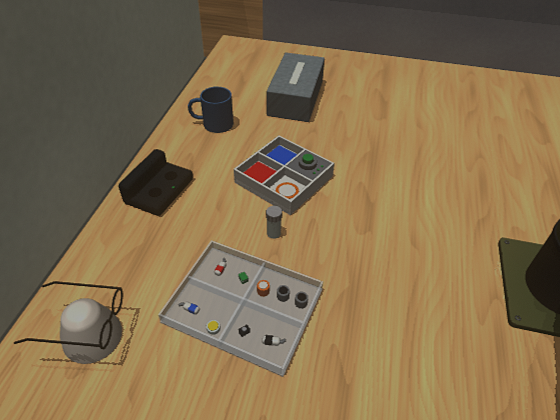

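View pics/wrist0.png

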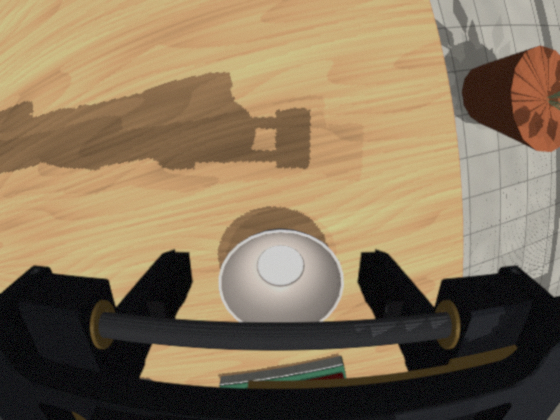

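```bash
cat > h.py <<'E'
import numpy as np, cv2
from scipy.optimize import least_squares
def rays(s,uv):
    uv=np.atleast_2d(np.array(uv,float)); x=(uv[:,0]-s["cx"])/s["fx"]; y=(uv[:,1]-s["cy"])/s["fy"]
    if s.get("fish"):
        r=np.hypot(x,y); k=np.where(r>1e-9,np.sin(r)/np.maximum(r,1e-9),1)
        d=np.stack([x*k,-y*k,-np.cos(r)],1)
    else: d=np.stack([x,-y,-np.ones_like(x)],1)
    T=np.array(s["cam_to_world"]); return T[:3,3], d@T[:3,:3].T
def onz(s,uv,z):
    o,d=rays(s,uv); return o+d*((z-o[2])/d[:,2])[:,None]
def proj(s,P):
    T=np.array(s["cam_to_world"]); p=(np.atleast_2d(P)-T[:3,3])@T[:3,:3]
    x,y,z=p[:,0],-p[:,1],-p[:,2]
    if s.get("fish"):
        rr=np.hypot(x,y); th=np.arctan2(rr,z); k=np.where(rr>1e-9,th/np.maximum(rr,1e-9),0); 
        return np.stack([s["cx"]+s["fx"]*x*k,s["cy"]+s["fy"]*y*k],1)
    return np.stack([s["cx"]+s["fx"]*x/z,s["cy"]+s["fy"]*y/z],1)
def tri(l):  # list of (snap,uv)
    A=np.zeros((3,3));b=np.zeros(3);L=[]
    for s,uv in l:
        o,d=rays(s,uv);d=d[0]/np.linalg.norm(d[0]);M=np.eye(3)-np.outer(d,d);A+=M;b+=M@o;L.append((M,o))
    p=np.linalg.solve(A,b); return p,[round(float(np.linalg.norm(M@(p-o)))*1000,1) for M,o in L]
def snap(n,f=None):
    from plant import r
    s=r.snapshot(n); s["fish"]=(n=="wrist")
    if f:
        cv2.imwrite(f"pics/{f}.png",s["color"][:,:,::-1]); np.save(f"pics/{f}.npy",s,allow_pickle=True)
    return s
def load(f): return np.load(f"pics/{f}.npy",allow_pickle=True).item()
def crop(f,x0,y0,w,h,k,out):
    im=cv2.imread(f"pics/{f}.png")[y0:y0+h,x0:x0+w]
    cv2.imwrite(f"pics/{out}.png",cv2.resize(im,None,fx=k,fy=k,interpolation=cv2.INTER_CUBIC))
E
python3 - <<'E'
from h import *
snap("top","top1");snap("side","side1")
crop("top1",135,130,130,135,4.4,"t1a"); crop("top1",265,130,160,125,4.8,"t1b")
crop("side1",150,230,185,150,4,"s1a"); crop("side1",220,125,130,120,5,"s1b")
E
```

```text
(no output)
```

View pics/t1a.png

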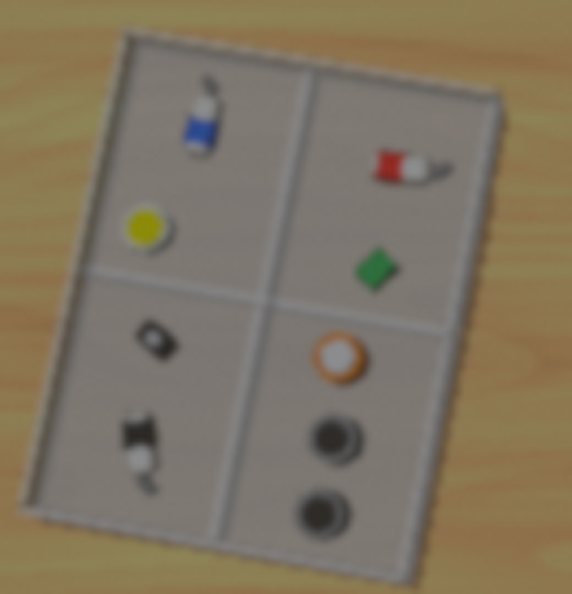

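View pics/t1b.png

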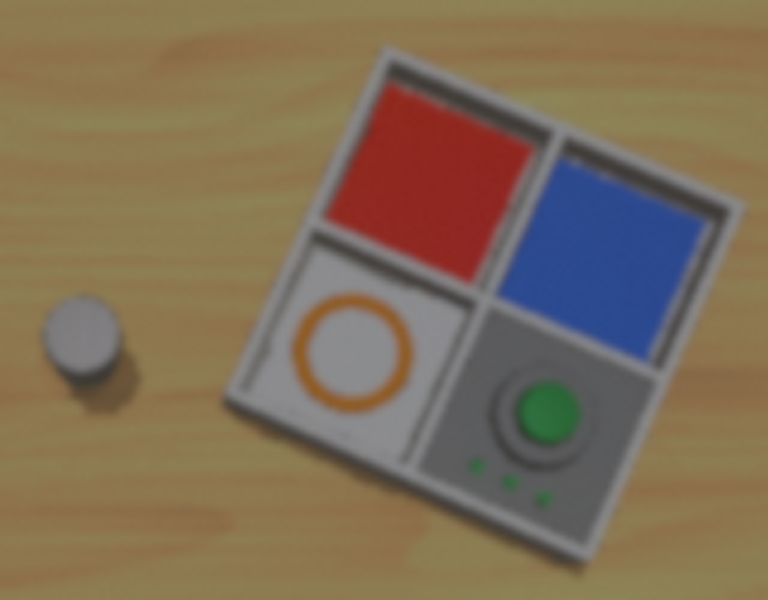

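View pics/s1a.png

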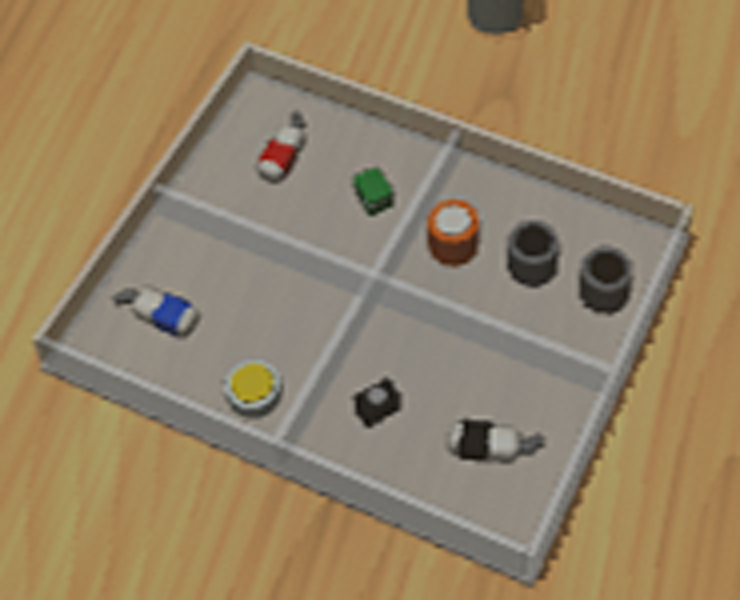

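View pics/s1b.png

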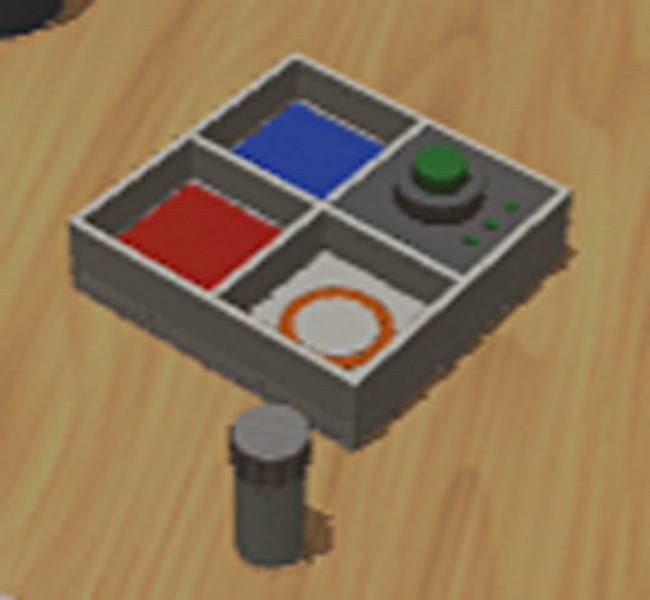

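```bash
cat > m1.py <<'E'
from h import *
t=load("top1");s=load("side1")
ta=lambda u,v:(135+(u+.5)/4.4-.5,130+(v+.5)/4.4-.5); tb=lambda u,v:(265+(u+.5)/4.8-.5,130+(v+.5)/4.8-.5)
sa=lambda u,v:(150+(u+.5)/4-.5,230+(v+.5)/4-.5); sb=lambda u,v:(220+(u+.5)/5-.5,125+(v+.5)/5-.5)
D={"red":(ta(403,168),sa(283,152)),"blue":(ta(204,126),sa(165,311)),"cap_top":(ta(339,357),sa(453,220)),
"spent_top":(ta(334,439),sa(533,238)),"spent2":(ta(322,515),sa(607,265)),"green":(ta(377,268),sa(374,184)),"cell":(ta(146,228),sa(254,382)),
"t++":(ta(126,35),sa(40,345)),"t+-":(ta(500,97),sa(250,47)),"t--":(ta(412,582),sa(690,208)),"t-+":(ta(28,508),sa(530,550)),"tc":(ta(266,302),sa(377,275)),
"bRed":(tb(388,50),sb(75,220)),"bBlue":(tb(742,206),sb(297,57)),"bBtn":(tb(588,560),sb(570,190)),"bRing":(tb(228,395),sb(355,378)),"bc":(tb(486,297),sb(323,207)),
"btn":(tb(549,411),sb(441,160)),"ring":(tb(352,352),sb(337,325)),"pill":(tb(83,332),sb(270,433))}
P={}
for k,(a,b) in D.items():
    p,e=tri([(t,a),(s,b)]); P[k]=p; print(k,(p*1000).round(1),e)
E
python3 m1.py
```

```text
red [635.  112.4   8.2] [0.2, 0.2]
blue [657.3 209.3   8.9] [0.4, 0.4]
cap_top [542.6 139.2  22. ] [0.3, 0.3]
spent_top [504.3 140.7  23.5] [0.5, 0.5]
spent2 [469.1 145.9  22.6] [0.4, 0.4]
green [585.7 123.4  13.8] [0.0, 0.0]
cell [606.4 235.   12.6] [0.1, 0.1]
t++ [699.5 244.9  20.6] [0.4, 0.4]
t+- [666.7  64.3  21.4] [0.6, 0.6]
t-- [438.1 104.3  19.7] [0.4, 0.4]
t-+ [472.8 283.7  22. ] [0.0, 0.0]
tc [568.9 174.6  19.8] [0.1, 0.1]
bRed [ 682.4 -136.2   40.7] [0.3, 0.3]
bBlue [ 613.9 -282.5   38.4] [0.3, 0.3]
bBtn [ 467.1 -212.3   41.9] [0.3, 0.3]
bRing [536.3 -66.1  43.7] [0.5, 0.5]
bc [ 576.  -174.5   39.6] [0.5, 0.5]
btn [ 526.  -194.2   61.9] [0.2, 0.2]
ring [ 556.3 -120.5   19.6] [0.2, 0.2]
pill [559.5  -6.7  64.7] [0.3, 0.3]
```

```bash
python3 - <<'E'
from h import *
t=load("top1");s=load("side1")
print(tri([(t,(131,81)),(s,(83,312))]),"glass front L/R", tri([(t,(110,107)),(s,(107,345))]),tri([(t,(158,102)),(s,(121,300))]))
from plant import r
from scipy.spatial.transform import Rotation as R
print(R.from_quat(r.get_state()["eef_rot"]).as_matrix().round(3))
E
```

```text
(array([0.80042923, 0.29592908, 0.07471331]), [0.5, 0.5]) glass front L/R (array([0.74280117, 0.33662576, 0.07099164]), [5.5, 5.5]) (array([0.76473463, 0.24783287, 0.05070684]), [0.8, 0.8])
[[-0.     0.248  0.969]
 [-0.001  0.969 -0.248]
 [-1.    -0.001  0.   ]]
```

>>> {"op": "play_rows", "data": {"targets": [[[0,0,0.016],[0.85,-0.99,0],0],[[0,0,0.016],[0.85,-0.99,0],0],[[0,0,0.016],[0.85,-0.99,0],0],[[0,0,0.016],[0.85,-0.99,0],0],[[0,0,0.016],[0.85,-0.99,0],0]], "newtons": 10}}

```text
clock: 0.75
tool_pos: [0.319, 0.4142, 0.2433]
eef_rot: [0.06, 0.704, -0.06, 0.705]
contact_force: [1.5, 0.4, -0.0]
opening: 0.998
```

>>> {"op": "play_rows", "data": {"targets": [[[0,0,0],[0.85,-0.99,0],0],[[0,0,0],[0.85,-0.99,0],0],[[0,0,0],[0.85,-0.99,0],0],[[0,0,0],[0.85,-0.99,0],0],[[0,0,0],[0.85,-0.99,0],0]]}}

```text
clock: 1.25
tool_pos: [0.4819, 0.2244, 0.2434]
eef_rot: [0.06, 0.704, -0.06, 0.705]
contact_force: [0.4, 1.2, 0.5]
opening: 1.003
```

>>> {"op": "play_rows", "data": {"targets": [[[0,0,0],[0.85,-0.99,0],0],[[0,0,0],[0,0,0],0],[[0,0,0],[0,0,0],0]]}}

```text
clock: 1.55
tool_pos: [0.5139, 0.1869, 0.243]
eef_rot: [0.062, 0.705, -0.062, 0.704]
contact_force: [-1.2, -0.7, -0.0]
opening: 1.001
```

```bash
python3 - <<'E'
from h import *
snap("wrist","w1")
E
```

```text
(no output)
```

View pics/w1.png

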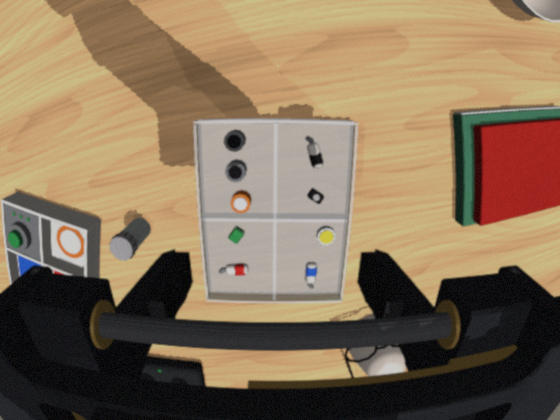

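```bash
python3 - <<'E'
from h import *
crop("w1",190,185,160,120,5,"w1a");crop("w1",190,112,180,80,4,"w1b")
E
```

```text
(no output)
```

View pics/w1a.png

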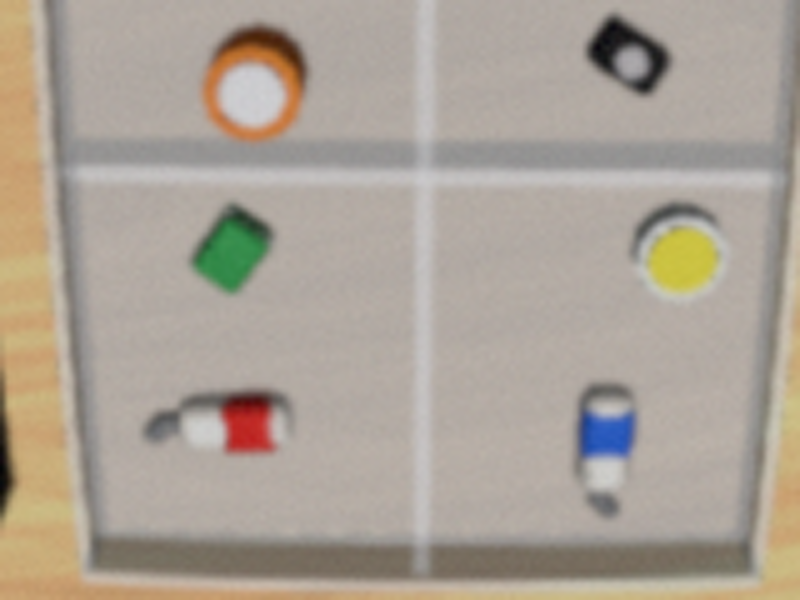

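```bash
cat >> m1.py <<'E'
print("----3 views")
w=load("w1"); wa=lambda u,v:(190+(u+.5)/5-.5,185+(v+.5)/5-.5)
W={"cap_top":(252,97),"red":(235,424),"blue":(607,440),"green":(232,255),"tc":(425,177),"t++":(757,575),"t+-":(90,575)}
for k,v in W.items():
    a,b=D[k]; print(k,[(x*1000).round(1) if i==0 else x for i,x in enumerate(tri([(t,a),(s,b),(w,wa(*v))]))], "tw",(tri([(t,a),(w,wa(*v))])[0]*1000).round(1))
for n,z,a,b,c,d in [("red",.014,(375,166),(452,170),(288,424),(150,430)),("blue",.014,(200,152),(210,78),(607,390),(602,512))]:
    for S,p,q in((t,ta(*a),ta(*b)),(w,wa(*c),wa(*d))):
        A=onz(S,p,z)[0];B=onz(S,q,z)[0]; print(n,A.round(4),B.round(4),np.degrees(np.arctan2(*(B-A)[1::-1])))
for k,z in (("cap_top",.024),("red",.015),("blue",.015),("tc",.028)):
    print(k,onz(t,D[k][0],z)[0].round(4),onz(s,D[k][1],z)[0].round(4),onz(w,wa(*W[k]),z)[0].round(4))
E
python3 m1.py|sed '1,/----/d'
```

```text
cap_top [array([543. , 140. ,  22.6]), [1.1, 0.4, 1.5]] tw [543.6 140.2  20.3]
red [array([635.4, 113.5,   9.3]), [1.3, 0.9, 2.0]] tw [636.7 113.6   7.1]
blue [array([657.3, 210.3,  10.3]), [1.5, 0.2, 1.7]] tw [657.9 210.6   8.8]
green [array([585.9, 124.4,  14.1]), [1.1, 0.7, 1.7]] tw [587.2 124.6  10.1]
tc [array([569.4, 175.9,  21.4]), [1.7, 1.1, 2.5]] tw [570.8 176.3  18.2]
t++ [array([699.5, 245.6,  23.2]), [1.9, 0.7, 2.0]] tw [698.5 244.9  25.7]
t+- [array([667.3,  65.9,  23.5]), [2.5, 0.8, 3.1]] tw [668.   65.9  22.6]
red [0.635  0.1249 0.014 ] [0.6326 0.0879 0.014 ] -93.68391872289145
red [0.6365 0.1298 0.014 ] [0.6326 0.0931 0.014 ] -95.99928475287656
blue [0.6429 0.2094 0.014 ] [0.6792 0.2054 0.014 ] -6.232754148394173
blue [0.6409 0.2135 0.014 ] [0.6784 0.2075 0.014 ] -9.122225195362864
cap_top [0.5421 0.1388 0.024 ] [0.5425 0.1406 0.024 ] [0.5436 0.1413 0.024 ]
red [0.6337 0.1113 0.015 ] [0.6328 0.1171 0.015 ] [0.6337 0.1162 0.015 ]
blue [0.6553 0.2075 0.015 ] [0.6556 0.2126 0.015 ] [0.6554 0.2116 0.015 ]
tc [0.5677 0.1727 0.028 ] [0.567  0.1797 0.028 ] [0.5688 0.1781 0.028 ]
```

>>> {"op": "play_rows", "data": {"targets": [[[0,0,0],[0.18,-0.3,-0.8],151],[[0,0,0],[0.18,-0.3,-0.8],151],[[0,0,0],[0.18,-0.3,-0.8],151],[[0,0,0],[0.18,-0.3,-0.8],151],[[0,0,0],[0,0,0],151]]}}

```text
clock: 2.1
tool_pos: [0.5394, 0.1394, 0.112]
eef_rot: [0.059, 0.707, -0.061, 0.702]
contact_force: [0.1, 0.2, 0.0]
opening: 0.57
```

```bash
python3 - <<'E'
from h import *
from plant import r
snap("wrist","w2"); s=r.get_state(); print(s["clock"],s["tool_pos"],s["eef_rot"],s["opening"]); crop("w2",120,60,320,260,2.4,"w2a")
E
```

```text
2.15 [0.54030162 0.14113964 0.1140721 ] [ 0.05938487  0.70601226 -0.06008187  0.70314316] 0.5227817218174453
```

View pics/w2a.png

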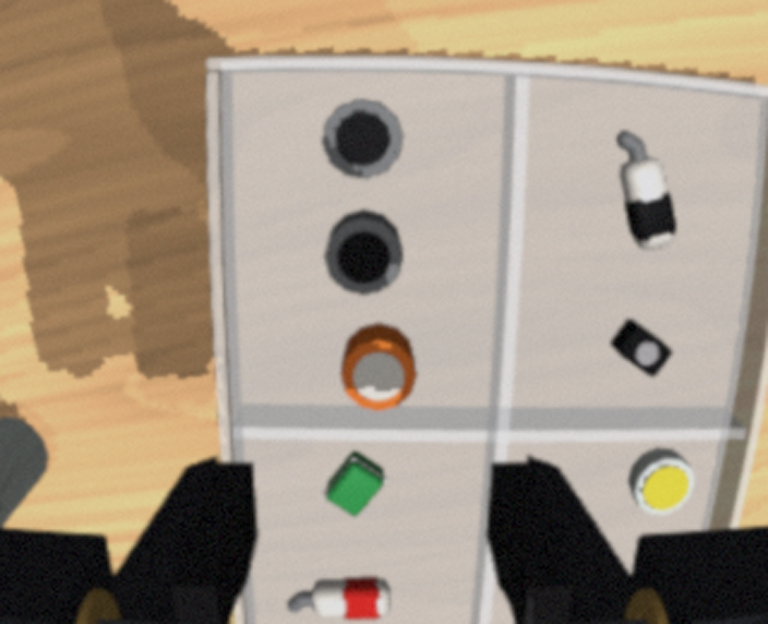

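```bash
python3 - <<'E'
from h import *
w=load("w2");t=load("top1")
p=(120+378.5/2.4-.5,60+374/2.4-.5); print(onz(w,p,.024)); print(tri([(w,p),(load("w1"),(190+252/5-.4,185+97/5-.4))]))
for u in((362,137),(364,257)): print(onz(w,(120+u[0]/2.4-.3,60+u[1]/2.4-.3),.024))
E
```

```text
[[0.54210643 0.14140841 0.024     ]]
(array([0.54420113, 0.1409072 , 0.01988904]), [0.6, 0.6])
[[0.46902255 0.1489992  0.024     ]]
[[0.50468446 0.14343451 0.024     ]]
```

>>> {"op": "play_rows", "data": {"targets": [[[0,0,0],[0.03,0,-0.7],151],[[0,0,0],[0.03,0,-0.7],151],[[0,0,0],[0,0,0],151],[[0,0,0],[0,0,0],151]]}}

```text
clock: 2.55
tool_pos: [0.5446, 0.1422, 0.0609]
eef_rot: [0.06, 0.704, -0.059, 0.705]
contact_force: [0.8, -0.9, 0.4]
opening: 0.41
```

>>> {"op": "play_rows", "data": {"targets": [[[0,0,0],[-0.02,-0.01,-0.38],151],[[0,0,0],[0,0,-0.37],151],[[0,0,0],[0,0,0],151],[[0,0,0],[0,0,0],200],[[0,0,0],[0,0,0],200]], "newtons": 8}}

```text
clock: 3.05
tool_pos: [0.5442, 0.14, 0.03]
eef_rot: [0.061, 0.704, -0.06, 0.705]
contact_force: [-0.0, 0.4, 0.6]
opening: 0.25
```

>>> {"op": "play_rows", "data": {"targets": [[[0,0,0],[0,0,0],255],[[0,0,0],[0,0,0],255],[[0,0,0],[0,0,0],255]]}}

```text
clock: 3.35
tool_pos: [0.5439, 0.1398, 0.0295]
eef_rot: [0.06, 0.704, -0.06, 0.705]
contact_force: [0.3, 0.0, 0.3]
opening: 0.012
```

```bash
python3 - <<'E'
from h import *
snap("wrist","w3"); snap("side","s3"); crop("w3",120,60,320,260,2.4,"w3a"); crop("s3",150,180,200,180,3.2,"s3a")
E
```

```text
(no output)
```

View pics/w3a.png

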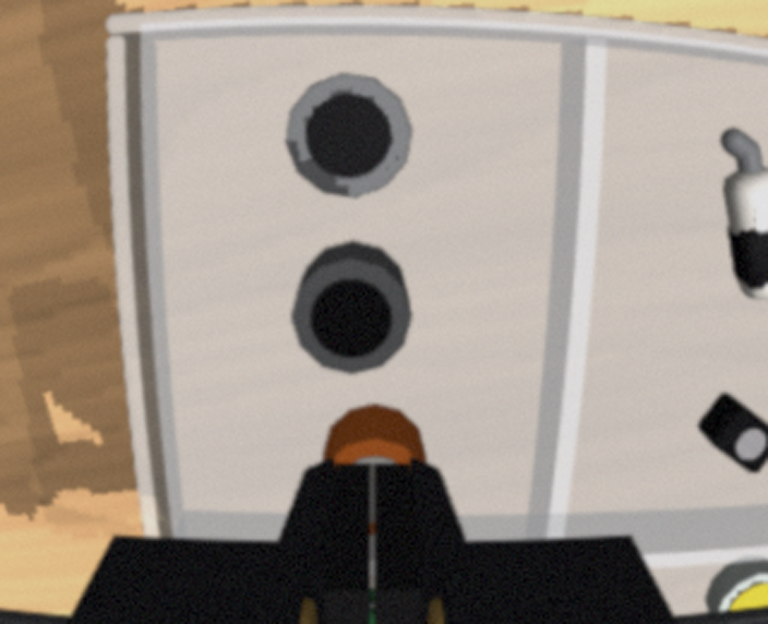

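View pics/s3a.png

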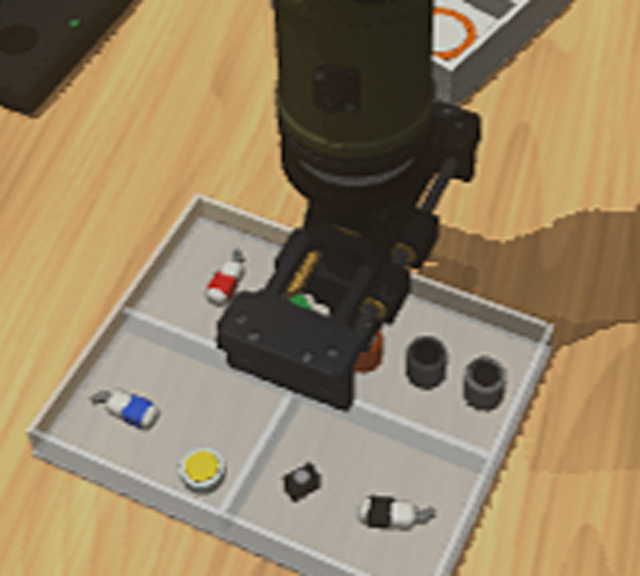

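```bash
python3 - <<'E'
from h import *
w=load("w3")
for P in([.544,.14,.005],[.544,.14,.024],[.544,.14,.03],[.469,.149,.024],[.5047,.1434,.024],[.543,.141,.024]):
    p=proj(w,[P])[0]; print(P,p.round(1),((p-[120,60])*2.4).round(0))
s=load("s3"); p=proj(s,[[.544,.14,.005],[.544,.14,.03]]);print((p-[150,180])*3.2)
E
```

```text
[0.544, 0.14, 0.005] [273.5 249.2] [368. 454.]
[0.544, 0.14, 0.024] [273.4 265.4] [368. 493.]
[0.544, 0.14, 0.03] [273.4 271.1] [368. 507.]
[0.469, 0.149, 0.024] [264.7 115.2] [347. 132.]
[0.5047, 0.1434, 0.024] [266.3 192.1] [351. 317.]
[0.543, 0.141, 0.024] [275.  263.4] [372. 488.]
[[359.20181808 352.2781907 ]
 [358.86313646 327.40907787]]
```

>>> {"op": "play_rows", "data": {"targets": [[[0,0,0],[0,0,0.5],255],[[0,0,0],[0,0,1],255],[[0,0,0],[0,0,1],255],[[0,0,0],[0,0,0],255]]}}

```text
clock: 3.85
tool_pos: [0.5468, 0.1409, 0.1338]
eef_rot: [0.062, 0.702, -0.059, 0.707]
contact_force: [1.6, 0.7, -0.3]
opening: 0.004
```

```bash
python3 - <<'E'
from h import *
from plant import r
snap("wrist","w4"); snap("side","s4"); snap("top","t4"); crop("w4",120,60,320,260,2.4,"w4a"); crop("s4",150,150,200,180,3.2,"s4a");crop("t4",135,130,130,135,4.4,"t4a")
s=r.get_state(); print(s["tool_pos"],s["opening"])
E
```

```text
[0.54342175 0.13945047 0.12894318] 0.004477008110372765
```

View pics/w4a.png

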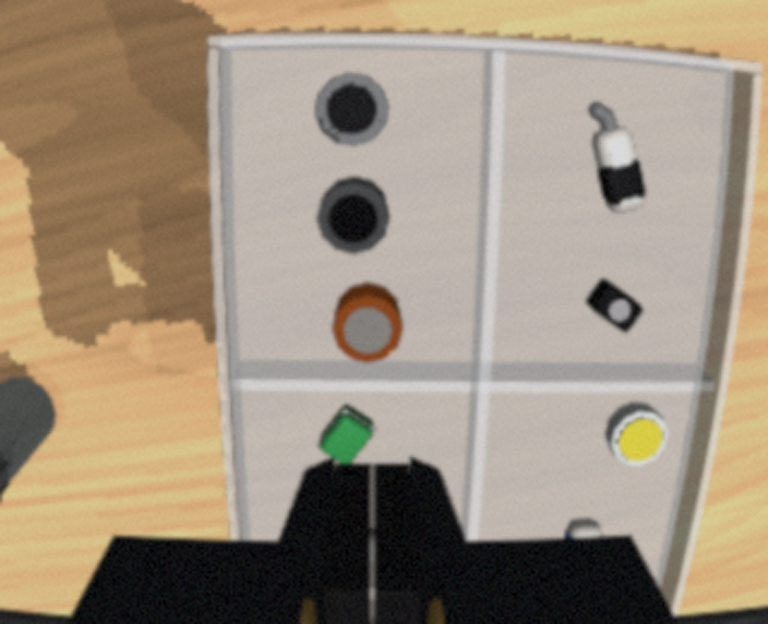

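View pics/s4a.png

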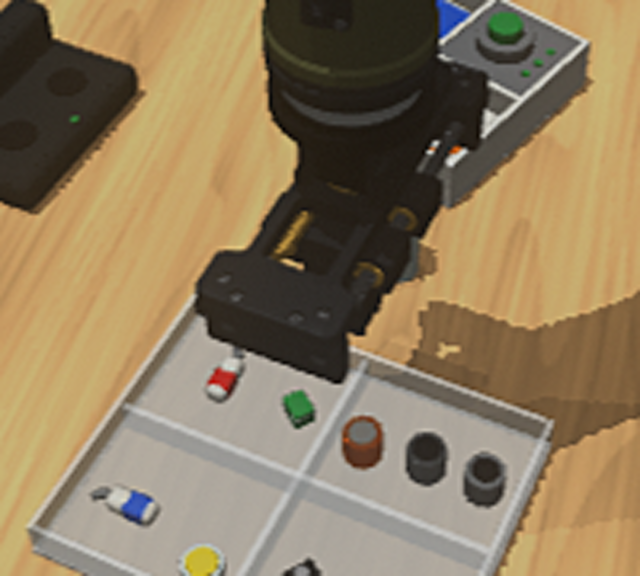

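View pics/t4a.png

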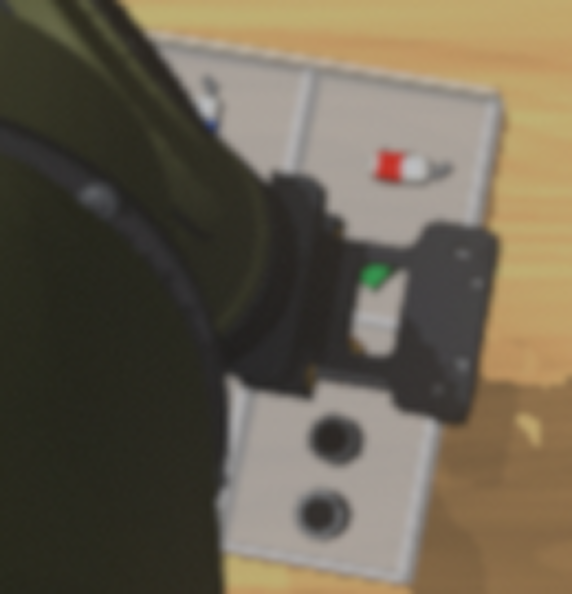

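```bash
python3 - <<'E'
from h import *
from scipy.spatial.transform import Rotation as R
tp=np.array([0.54342175,0.13945047,0.12894318]); 
w=load("w4")
# tool rot approx from camera consistency: use q reported
q=R.from_quat([0.0605,0.704,-0.0595,0.705]).as_matrix()
for px in((372,462),(335,462),(412,462),(305,470),(437,470)):
    o,d=rays(w,(120+px[0]/2.4-.3,60+px[1]/2.4-.3)); O=q.T@(o-tp); d=q.T@d[0]
    print(px,"cam in tool",O.round(4)); 
    for z in(-.02,-.013,-.009,0,.009):
        k=(z-O[2])/d[2]; print("  z",z,(O+k*d).round(4))
for f,u in(("w2",(378.5,374)),("w3",(375,440)),("w4",(368,330))): print(f,onz(load(f),(120+u[0]/2.4-.3,60+u[1]/2.4-.3),.024))
from plant import r
print([a for a in dir(r) if a[0]!='_'])
E
```

```text
(372, 462) cam in tool [-0.1467  0.0024 -0.0799]
  z -0.02 [-0.0297  0.0028 -0.02  ]
  z -0.013 [-0.016   0.0028 -0.013 ]
  z -0.009 [-0.0082  0.0029 -0.009 ]
  z 0 [0.0094 0.0029 0.    ]
  z 0.009 [0.0269 0.003  0.009 ]
(335, 462) cam in tool [-0.1467  0.0024 -0.0799]
  z -0.02 [-0.0297 -0.0034 -0.02  ]
  z -0.013 [-0.016  -0.0041 -0.013 ]
  z -0.009 [-0.0082 -0.0045 -0.009 ]
  z 0 [ 0.0093 -0.0054  0.    ]
  z 0.009 [ 0.0269 -0.0062  0.009 ]
(412, 462) cam in tool [-0.1467  0.0024 -0.0799]
  z -0.02 [-0.0298  0.0095 -0.02  ]
  z -0.013 [-0.0161  0.0103 -0.013 ]
  z -0.009 [-0.0083  0.0108 -0.009 ]
  z 0 [0.0093 0.0119 0.    ]
  z 0.009 [0.0268 0.0129 0.009 ]
(305, 470) cam in tool [-0.1467  0.0024 -0.0799]
  z -0.02 [-0.0326 -0.0083 -0.02  ]
  z -0.013 [-0.0193 -0.0095 -0.013 ]
  z -0.009 [-0.0117 -0.0102 -0.009 ]
  z 0 [ 0.0054 -0.0118  0.    ]
  z 0.009 [ 0.0225 -0.0134  0.009 ]
(437, 470) cam in tool [-0.1467  0.0024 -0.0799]
  z -0.02 [-0.0327  0.0135 -0.02  ]
  z -0.013 [-0.0194  0.0148 -0.013 ]
  z -0.009 [-0.0118  0.0155 -0.009 ]
  z 0 [0.0053 0.0172 0.    ]
  z 0.009 [0.0224 0.0188 0.009 ]
w2 [[0.54228999 0.14153063 0.024     ]]
w3 [[0.53159119 0.14344921 0.024     ]]
w4 [[0.54300851 0.14160865 0.024     ]]
['Unreachable', 'finish_job', 'get_state', 'snapshot', 'tcp_to_tips']
```

```bash
python3 - <<'E'
from h import *
crop("s4",190,130,130,150,4,"s4b")
s=load("s4");t=load("t4")
# project a model: tool axis points
for x in(-.045,0,.006,.025): 
  P=np.array([.5434,.1395,.1289-x]); print(x,((proj(s,[P])[0]-[190,130])*4).round(0),((proj(t,[P])[0]-[135,130])*4.4).round(0))
E
```

```text
-0.045 [288. 400.] [258. 308.]
0 [288. 471.] [285. 323.]
0.006 [289. 480.] [288. 325.]
0.025 [289. 508.] [298. 331.]
```

View pics/s4b.png

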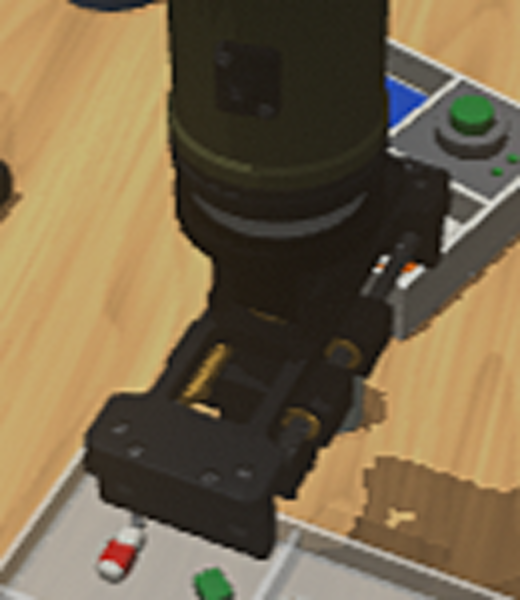

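>>> {"op": "play_rows", "data": {"targets": [[[0,0,0],[-0.6,-0.83,0],255],[[0,0,0],[-0.6,-0.83,0],255],[[0,0,0],[-0.6,-0.83,-0.5],255],[[0,0,0],[0,0,-0.7],255],[[0,0,0],[0,0,0],255]]}}

```text
clock: 4.5
tool_pos: [0.4687, 0.0389, 0.0782]
eef_rot: [0.06, 0.707, -0.062, 0.702]
contact_force: [0.5, 0.3, 0.3]
opening: 0.005
```

```bash
python3 - <<'E'
from h import *
from plant import r
snap("wrist","w5"); snap("side","s5"); snap("top","t5");crop("s5",210,90,140,150,4,"s5a");crop("t5",200,120,140,120,5,"t5a")
s=r.get_state(); print(s["tool_pos"],s["opening"])
for n,(a,b),k in(("s5",(210,90),4),("t5",(200,120),5)):
  c=load(n)
  for x in(-.045,0,.025): 
    P=s["tool_pos"]-np.array([0,0,x]); print(n,x,((proj(c,[P])[0]-[a,b])*k).round(0))
E
```

```text
[0.47222695 0.04128109 0.08115234] 0.00755570604826772
s5 -0.045 [418. 500.]
s5 0 [411. 566.]
s5 0.025 [407. 601.]
t5 -0.045 [272. 614.]
t5 0 [283. 618.]
t5 0.025 [288. 620.]
```

View pics/s5a.png

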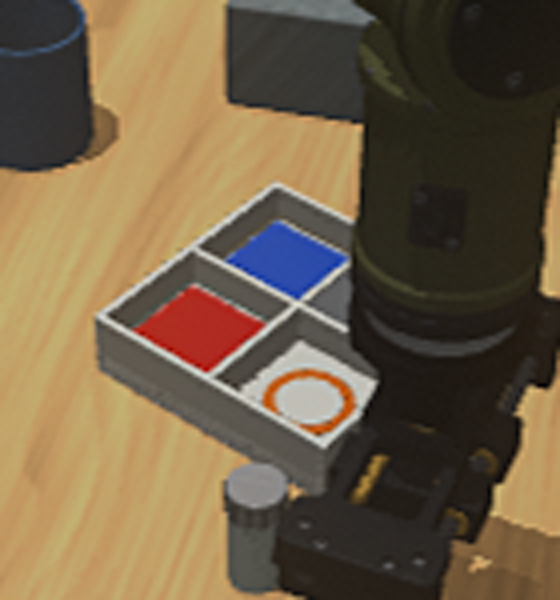

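View pics/t5a.png

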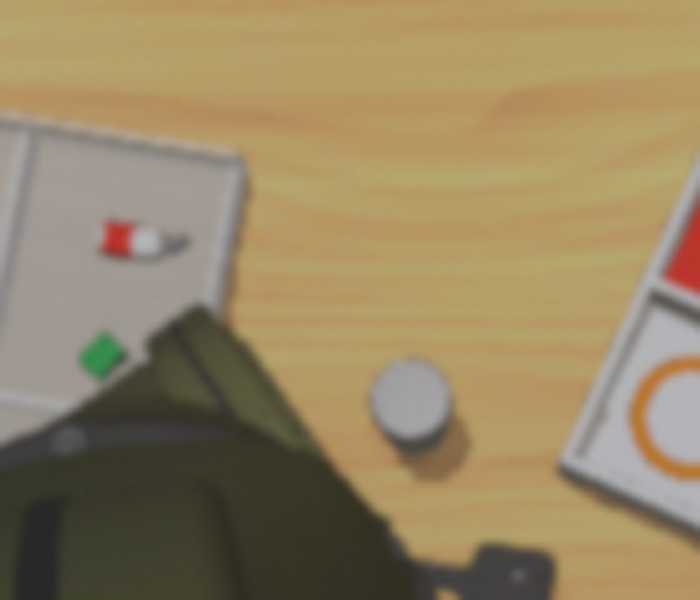

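View pics/w5.png

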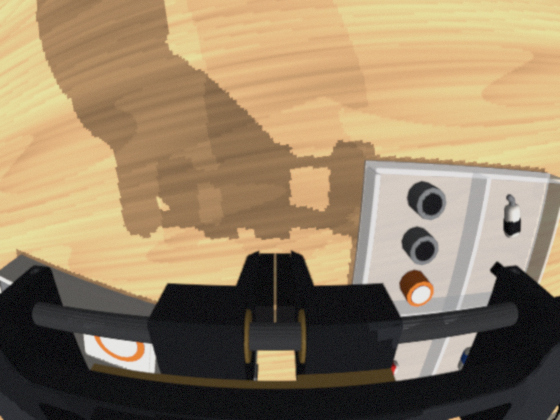

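>>> {"op": "play_rows", "data": {"targets": [[[0,0,0],[0,0,-0.5],255],[[0,0,0],[0,0,-0.5],255],[[0,0,0],[0,0,0],255],[[0,0,0],[0,0,0],255]]}}

```text
clock: 5.05
tool_pos: [0.4723, 0.0409, 0.0418]
eef_rot: [0.06, 0.704, -0.06, 0.705]
contact_force: [-0.0, 1.4, 0.2]
opening: 0.007
```

```bash
python3 - <<'E'
from h import *
from plant import r
snap("wrist","w6"); snap("side","s6");crop("s6",210,90,140,150,4,"s6a");crop("w6",150,120,260,200,3,"w6a")
s=r.get_state(); print(s["tool_pos"],s["contact_force"])
E
```

```text
[0.47257715 0.04061129 0.04230674] [-0.18150121  0.80797131 -0.25689563]
```

View pics/w6a.png

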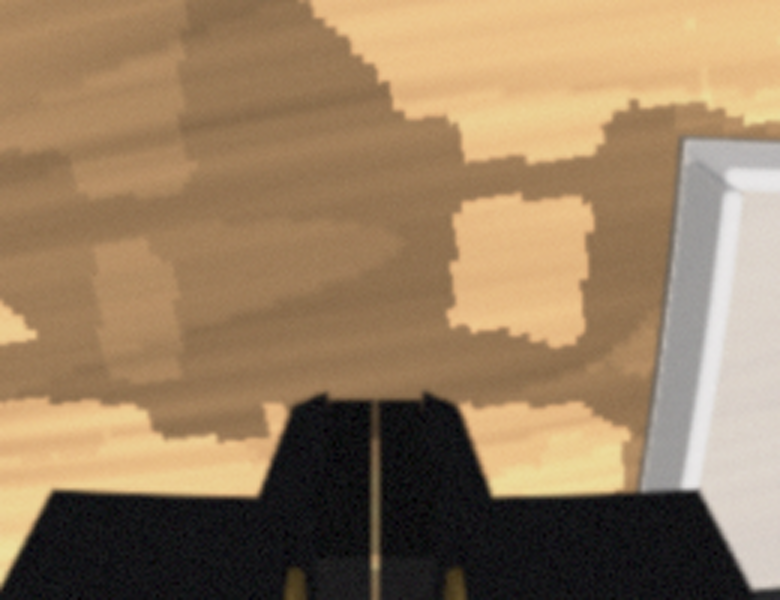

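>>> {"op": "play_rows", "data": {"targets": [[[0,0,0],[0,0,-0.15],255],[[0,0,0],[0,0,-0.1],255],[[0,0,0],[0,0,-0.05],255],[[0,0,0],[0,0,0],255]]}}

```text
clock: 5.55
tool_pos: [0.4716, 0.0401, 0.0289]
eef_rot: [0.06, 0.705, -0.06, 0.704]
contact_force: [0.8, 0.5, -0.8]
opening: 0.006
```

>>> {"op": "play_rows", "data": {"targets": [[[0,0,0],[0,0,-0.05],255],[[0,0,0],[0,0,-0.03],255],[[0,0,0],[0,0,0],255]]}}

```text
clock: 5.85
tool_pos: [0.4717, 0.0402, 0.0259]
eef_rot: [0.06, 0.705, -0.06, 0.704]
contact_force: [0.2, 0.4, -0.4]
opening: 0.004
```

>>> {"op": "play_rows", "data": {"targets": [[[0,0,0],[0,0,-0.04],255],[[0,0,0],[0,0,-0.04],255],[[0,0,0],[0,0,0],255]]}}

```text
clock: 6.15
tool_pos: [0.4717, 0.0402, 0.0227]
eef_rot: [0.06, 0.705, -0.06, 0.704]
contact_force: [-0.7, 0.5, 0.4]
opening: 0.005
```

>>> {"op": "play_rows", "data": {"targets": [[[0,0,0],[0,0,-0.05],255],[[0,0,0],[0,0,-0.05],255],[[0,0,0],[0,0,0],255]]}}

```text
clock: 6.45
tool_pos: [0.4717, 0.0402, 0.0186]
eef_rot: [0.06, 0.705, -0.06, 0.704]
contact_force: [-0.1, 0.2, 0.3]
opening: 0.007
```

>>> {"op": "play_rows", "data": {"targets": [[[0,0,0],[0,0,-0.05],255],[[0,0,0],[0,0,-0.05],255],[[0,0,0],[0,0,0],255]]}}

```text
clock: 6.75
tool_pos: [0.4717, 0.0402, 0.0146]
eef_rot: [0.06, 0.705, -0.06, 0.704]
contact_force: [-0.1, -0.3, -0.2]
opening: 0.005
```

```bash
python3 - <<'E'
from h import *
snap("wrist","w7"); snap("side","s7");crop("s7",210,100,170,170,3.5,"s7a");crop("w7",150,120,260,200,3,"w7a")
E
```

```text
(no output)
```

View pics/w7a.png

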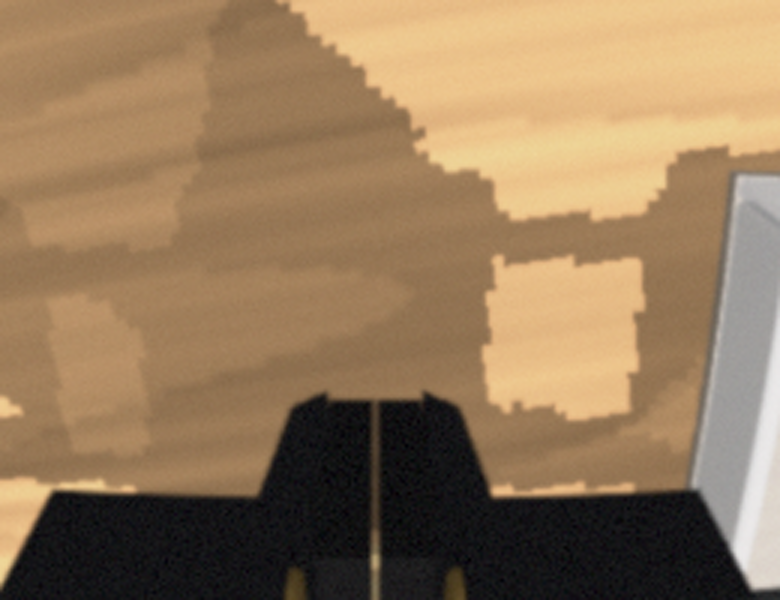

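View pics/s7a.png

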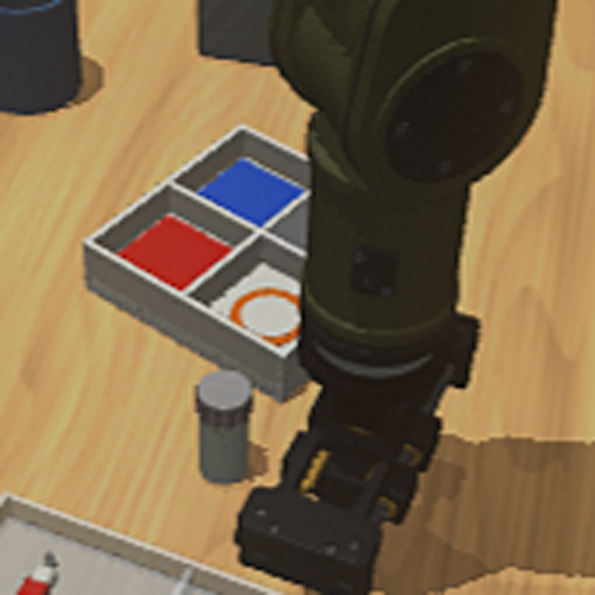

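>>> {"op": "play_rows", "data": {"targets": [[[0,0,0],[0,-0.7,0],255],[[0,0,0],[0,0,-0.1],255],[[0,0,0],[0,0,-0.08],255],[[0,0,0],[0,0,0],255]]}}

```text
clock: 7.25
tool_pos: [0.4721, 0.0124, 0.0076]
eef_rot: [0.06, 0.705, -0.06, 0.704]
contact_force: [-0.1, 1.1, 0.3]
opening: 0.005
```

>>> {"op": "play_rows", "data": {"targets": [[[0,0,0],[0,0,-0.05],255],[[0,0,0],[0,0,-0.05],255],[[0,0,0],[0,0,0],255]]}}

```text
clock: 7.55
tool_pos: [0.4722, 0.0127, 0.005]
eef_rot: [0.06, 0.704, -0.06, 0.705]
contact_force: [-1.5, 1.1, 11.5]
opening: 0.01
```

```bash
python3 - <<'E'
from h import *
from plant import r
snap("wrist","w8"); snap("side","s8");snap("top","t8");crop("s8",210,100,170,170,3.5,"s8a");crop("w8",150,120,260,200,3,"w8a")
s=r.get_state();print(s["contact_force"],s["moment"],s["tool_pos"])
E
```

```text
[-7.96150962e-01 -6.22908944e-03  1.20346373e+01] [ 0.0204472   0.27223515 -0.01005526] [0.47221327 0.01266951 0.00494192]
```

View pics/w8a.png

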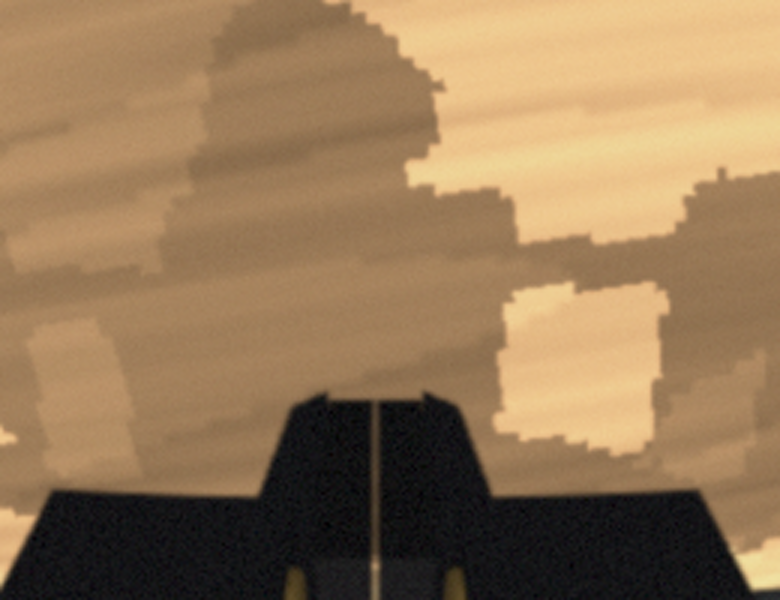

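View pics/s8a.png

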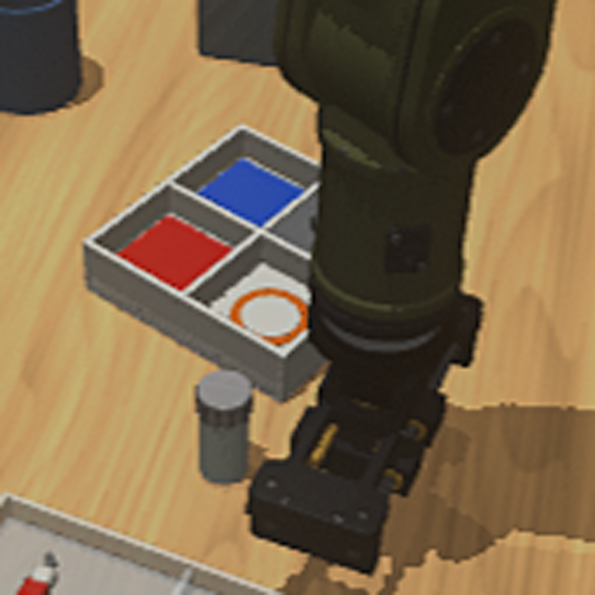

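View pics/t8.png

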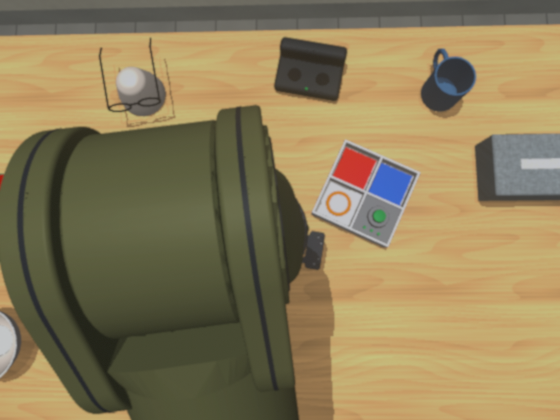

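>>> {"op": "play_rows", "data": {"targets": [[[0,0,0],[0,0,0.8],170],[[0,0,0.149],[0,0,1],170],[[0,0,0.149],[0,0.2,1],170],[[0,0,0.149],[0.5,0.3,0.7],170],[[0,0,0.149],[0.5,0.3,0],170]]}}

```text
clock: 8.2
tool_pos: [0.514, 0.0451, 0.148]
eef_rot: [-0.151, 0.689, 0.151, 0.693]
contact_force: [1.6, 0.4, -1.1]
opening: 0.337
```

>>> {"op": "play_rows", "data": {"targets": [[[0,0,0.149],[0.5,0.3,0],160],[[0,0,0.149],[0.5,0.3,0],160],[[0,0,0.149],[0.5,0.3,0],160],[[0,0,0.149],[0.5,0.3,0],160],[[0,0,0.149],[0.5,0.3,0],160]]}}

```text
clock: 8.7
tool_pos: [0.6123, 0.1048, 0.1438]
eef_rot: [-0.392, 0.589, 0.393, 0.588]
contact_force: [-0.4, 1.0, 0.6]
opening: 0.374
```

>>> {"op": "play_rows", "data": {"targets": [[[0,0,0.149],[0.4,0.1,0],160],[[0,0,0.1],[0,0,0],160],[[0,0,0],[0,0,0],160]]}}

```text
clock: 9.0
tool_pos: [0.6277, 0.1087, 0.1434]
eef_rot: [-0.461, 0.537, 0.461, 0.536]
contact_force: [0.0, 0.2, -0.1]
opening: 0.374
```

```bash
cat > look.py <<'E'
import sys
from h import *
from plant import r
from scipy.spatial.transform import Rotation as R
n=sys.argv[1]
for c in sys.argv[2:]: snap(c,c[0]+n)
s=r.get_state(); Rm=R.from_quat(s["eef_rot"]).as_matrix(); y=Rm[:,1]; print(s["clock"],s["tool_pos"].round(4),"jaw",np.degrees(np.arctan2(y[1],y[0])).round(2),"down",Rm[:,0].round(3),"op",round(s["opening"]*88,1),"F",s["contact_force"].round(1),"q",s["q"].round(2))
E
python3 look.py 9 side top wrist; python3 - <<'E'
from h import *
crop("s9",150,100,170,170,3.5,"s9a")
E
```

```text
9.15 [0.6275 0.1082 0.1438] jaw 171.23 down [-0.001 -0.001 -1.   ] op 32.9 F [-0.5 -0.2  0.9] q [ 0.21  0.98 -0.92  1.59  0.88  1.03  2.01]
```

View pics/s9a.png

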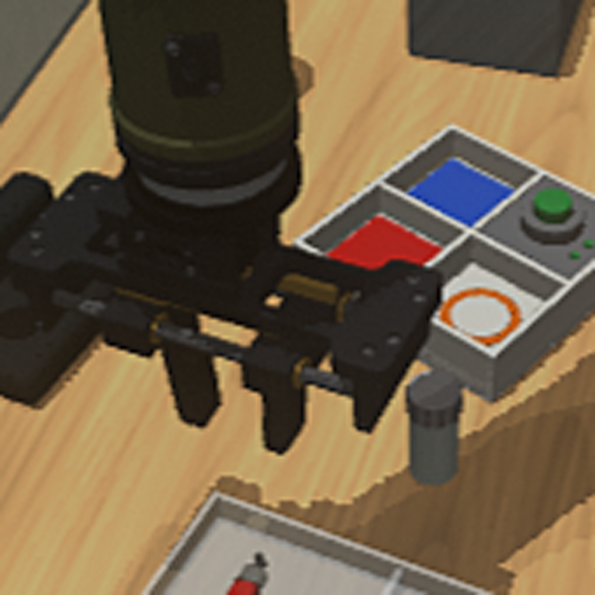

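View pics/w9.png

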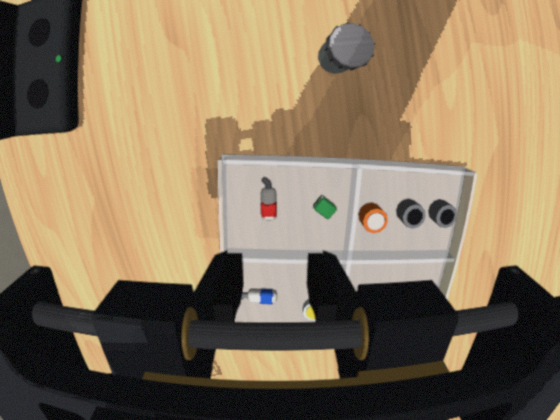

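```bash
python3 - <<'E'
from h import *
s=load("s9");w=load("w9");T=np.array([.6275,.1082,.1438]); 
a=np.radians(171.23); y=np.array([np.cos(a),np.sin(a),0]); z=np.cross([0,0,-1.],y); print("toolz",z)
for x in(-.039,0,.0055,.025):
  for yy in(0,.0164,-.0164):
    P=T+np.array([0,0,-x])+yy*y; print(x,yy,((proj(s,[P])[0]-[150,100])*3.5).round(0),proj(w,[P])[0].round(1))
# closest approach between side ray of tips-mid and reported axis
for px in((200,420),(280,448)):
  o,d=rays(s,(150+px[0]/3.5-.4,100+px[1]/3.5-.4))
  for zz in(.1438-.0055,.1438-.025): 
    P=o+d[0]*((zz-o[2])/d[0][2]); q=P-T; print(px,zz,P.round(4),"tool y,z",(q@y).round(4),(q@z).round(4))
E
```

```text
toolz [0.15246838 0.98830835 0.        ]
-0.039 0 [237. 361.] [276.6 318.8]
-0.039 0.0164 [268. 371.] [317.6 318.2]
-0.039 -0.0164 [206. 352.] [235.5 318.3]
0 0 [243. 417.] [276.1 270.6]
0 0.0164 [273. 427.] [308.7 270.4]
0 -0.0164 [214. 407.] [243.5 270.4]
0.0055 0 [244. 425.] [276.1 265.3]
0.0055 0.0164 [274. 434.] [307.7 265.2]
0.0055 -0.0164 [215. 415.] [244.4 265.2]
0.025 0 [247. 451.] [275.9 248.8]
0.025 0.0164 [276. 460.] [304.5 248.7]
0.025 -0.0164 [218. 441.] [247.3 248.7]
(200, 420) 0.1383 [0.6505 0.1099 0.1383] tool y,z -0.0225 0.0052
(200, 420) 0.11880000000000002 [0.6584 0.0935 0.1188] tool y,z -0.0327 -0.0098
(280, 448) 0.1383 [0.6065 0.1178 0.1383] tool y,z 0.0222 0.0063
(280, 448) 0.11880000000000002 [0.6129 0.1016 0.1188] tool y,z 0.0134 -0.0088
```

```bash
python3 - <<'E'
from h import *
crop("w9",220,155,140,105,5.5,"w9a")
E
```

```text
(no output)
```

View pics/w9a.png

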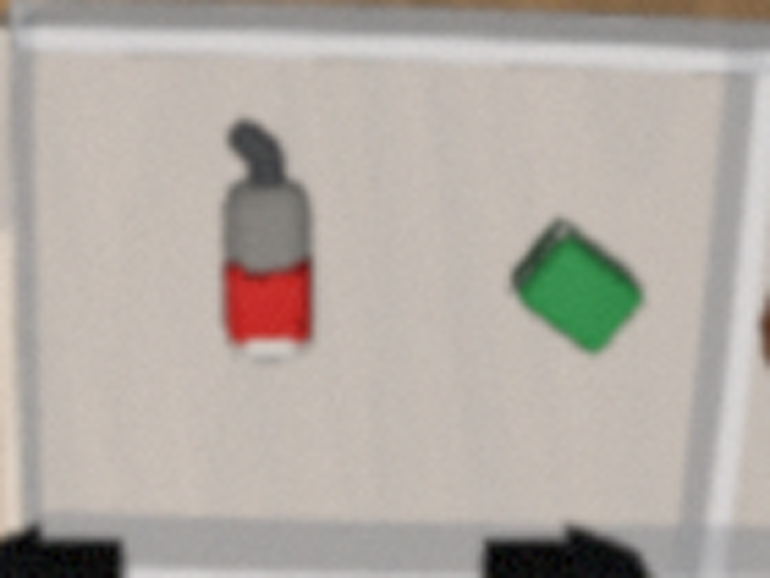

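```bash
python3 - <<'E'
from h import *
w=load("w9"); f=lambda u,v:(220+(u+.5)/5.5-.5,155+(v+.5)/5.5-.5)
for z in(.010,.016):
  A,B=onz(w,f(266,178),z)[0],onz(w,f(269,358),z)[0]; print(z,A.round(4),B.round(4),((A+B)/2).round(4),np.linalg.norm(A-B),np.degrees(np.arctan2(*(A-B)[1::-1])))
print(tri([(w,f(267,268)),(load("w1"),(190+235/5-.4,185+424/5-.4)),(load("side1"),(150+283/4-.4,230+152/4-.4))]))
E
```

```text
0.01 [0.6329 0.1003 0.01  ] [0.6373 0.1308 0.01  ] [0.6351 0.1156 0.01  ] 0.030784407903307404 -98.16959730718526
0.016 [0.6325 0.0987 0.016 ] [0.6368 0.1285 0.016 ] [0.6346 0.1136 0.016 ] 0.030115375069631793 -98.1695973071851
(array([0.6346925 , 0.11502679, 0.01191556]), [0.4, 0.8, 0.9])
```

>>> {"op": "play_rows", "data": {"targets": [[[0,0,0],[0.09,0.06,-0.8],160],[[0,0,0],[0.09,0.06,-0.8],160],[[0,0,0],[0,0,-0.8],160],[[0,0,0],[0,0,0],160],[[0,0,0],[0,0,0],160]]}}

```text
clock: 9.65
tool_pos: [0.6351, 0.1131, 0.0484]
eef_rot: [-0.461, 0.537, 0.461, 0.536]
contact_force: [0.3, 0.7, 0.5]
opening: 0.376
```

```bash
python3 look.py 10 side wrist; python3 - <<'E'
from h import *
crop("w10",150,120,260,180,3,"w10a")
E
```

```text
9.75 [0.6363 0.1137 0.0501] jaw 171.29 down [ 0.003  0.001 -1.   ] op 32.6 F [ 0.5  0.3 -0.6] q [ 0.17  1.11 -0.84  1.6   1.    0.91  1.94]
```

View pics/w10a.png

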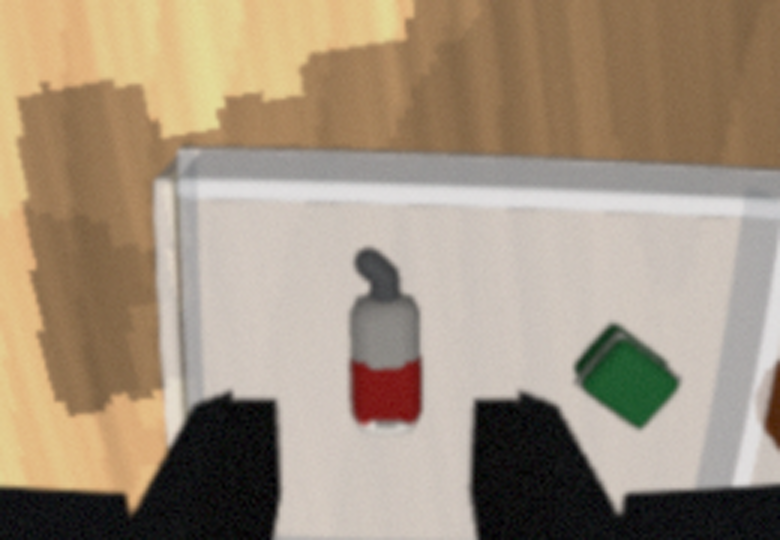

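>>> {"op": "play_rows", "data": {"targets": [[[0,0,0],[-0.03,0,-0.5],160],[[0,0,0],[0,0,-0.46],160],[[0,0,0],[0,0,0],160],[[0,0,0],[0,0,0],200],[[0,0,0],[0,0,0],230]], "newtons": 6}}

```text
clock: 10.25
tool_pos: [0.6342, 0.113, 0.0091]
eef_rot: [-0.461, 0.537, 0.46, 0.536]
contact_force: [0.7, -0.2, 1.4]
opening: 0.214
```

>>> {"op": "play_rows", "data": {"targets": [[[0,0,0],[0,0,0],255],[[0,0,0],[0,0,0],255],[[0,0,0],[0,0,0],255]]}}

```text
clock: 10.55
tool_pos: [0.6338, 0.1127, 0.0091]
eef_rot: [-0.461, 0.537, 0.461, 0.536]
contact_force: [-1.0, -0.3, 0.1]
opening: 0.157
```

>>> {"op": "play_rows", "data": {"targets": [[[0,0,0],[0,0,0.3],255],[[0,0,0],[0,0,1],255],[[0,0,0],[0,0,1],255],[[0,0,0],[0,0,0.6],255],[[0,0,0],[0,0,0],255]]}}

```text
clock: 11.05
tool_pos: [0.6361, 0.1145, 0.1303]
eef_rot: [-0.462, 0.534, 0.46, 0.539]
contact_force: [-0.2, 0.4, -0.4]
opening: 0.156
```

```bash
python3 look.py 11 side wrist; python3 - <<'E'
from h import *
crop("s11",140,120,200,180,3,"s11a")
E
```

```text
11.15 [0.6341 0.1127 0.1261] jaw 171.32 down [ 0.001 -0.001 -1.   ] op 14.1 F [-1.   0.4 -0.9] q [ 0.2   1.01 -0.9   1.58  0.9   1.01  2.01]
```

View pics/s11a.png

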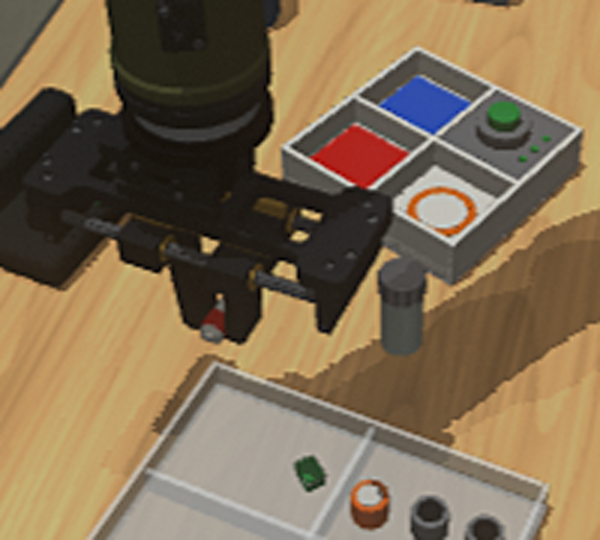

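View pics/w11.png

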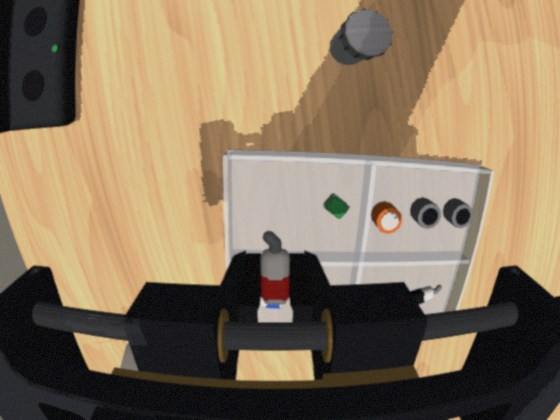

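>>> {"op": "play_rows", "data": {"targets": [[[0,0,-0.098],[0,-0.95,0],255],[[0,0,-0.098],[0,-0.95,0],255],[[0,0,-0.098],[0,-0.95,0],255],[[0,0,0],[0,-0.95,0],255],[[0,0,0],[-0.05,-0.95,0],255]]}}

```text
clock: 11.65
tool_pos: [0.631, -0.0789, 0.1238]
eef_rot: [-0.377, 0.599, 0.377, 0.597]
contact_force: [0.8, 0.4, 0.0]
opening: 0.156
```

>>> {"op": "play_rows", "data": {"targets": [[[0,0,0],[-0.05,-0.95,0],255],[[0,0,0],[0,-0.8,0],255],[[0,0,0],[0,0,0],255],[[0,0,0],[0,0,0],255]]}}

```text
clock: 12.05
tool_pos: [0.629, -0.1475, 0.124]
eef_rot: [-0.376, 0.599, 0.377, 0.598]
contact_force: [-0.2, 0.5, -0.2]
opening: 0.154
```

```bash
python3 look.py 12 side wrist; python3 - <<'E'
from h import *
crop("s12",190,60,170,160,3.5,"s12a")
E
```

```text
12.15 [ 0.6297 -0.1449  0.1249] jaw 154.62 down [-0.002  0.001 -1.   ] op 13.9 F [-0.3  0.4  0.6] q [ 0.58  1.   -0.86  1.57  0.87  0.99  2.14]
```

View pics/w12.png

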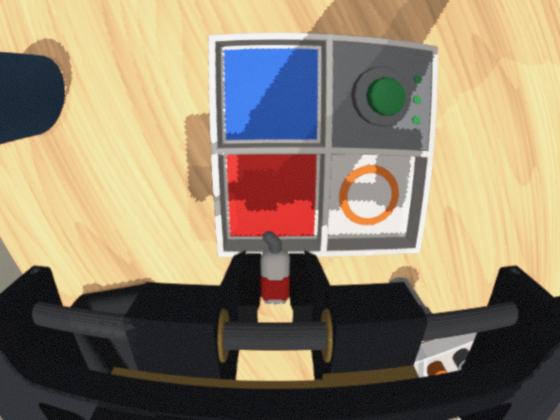

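View pics/s12a.png

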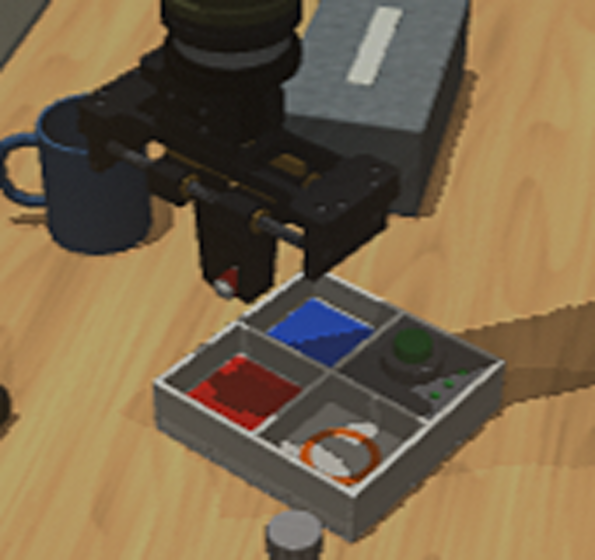

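```bash
python3 - <<'E'
from h import *
w=load("w12")
C=onz(w,[(210,36),(437,46),(419,254),(220,254)],.042); print(C.round(4)); print("centre",C.mean(0).round(4),"X",onz(w,(328,151),.042).round(4))
F=onz(w,[(227,154),(317,154),(317,237),(228,237)],.018); print("red floor",F.mean(0).round(4)); print("blue",onz(w,[(224,48),(318,48),(317,140),(223,140)],.018).mean(0).round(4)); print("btn",onz(w,(386,97),.06).round(4),"ring",onz(w,(369,195),.018).round(4))
P={"bRed":[682.4,-136.2],"bBlue":[613.9,-282.5],"bBtn":[467.1,-212.3],"bRing":[536.3,-66.1]}
s=load("side1");
for k,u in {"bRed":(75,220),"bBlue":(297,57),"bBtn":(570,190),"bRing":(355,378),"btn":(441,160)}.items(): print(k,onz(s,(220+u[0]/5-.4,125+u[1]/5-.4),.06 if k=="btn" else .042).round(4))
print("btn tri",tri([(w,(386,97)),(s,(220+441/5-.4,125+160/5-.4))]))
E
```

```text
[[ 0.6144 -0.281   0.042 ]
 [ 0.4665 -0.2122  0.042 ]
 [ 0.5366 -0.0617  0.042 ]
 [ 0.6826 -0.1341  0.042 ]]
centre [ 0.575  -0.1722  0.042 ] X [[ 0.5757 -0.1723  0.042 ]]
red floor [ 0.629  -0.1519  0.018 ]
blue [ 0.595  -0.2263  0.018 ]
btn [[ 0.5272 -0.1934  0.06  ]] ring [[ 0.5564 -0.1195  0.018 ]]
bRed [[ 0.6815 -0.1347  0.042 ]]
bBlue [[ 0.6125 -0.2779  0.042 ]]
bBtn [[ 0.4674 -0.2121  0.042 ]]
bRing [[ 0.5371 -0.0677  0.042 ]]
btn [[ 0.5261 -0.1966  0.06  ]]
btn tri (array([ 0.52673603, -0.19390367,  0.06164718]), [1.0, 1.0])
```

>>> {"op": "play_rows", "data": {"targets": [[[0,0,0],[0,-0.08,-0.7],255],[[0,0,0],[0,-0.08,-0.7],255],[[0,0,0],[0,0,-0.5],255],[[0,0,0],[0,0,0],255],[[0,0,0],[0,0,0],255]]}}

```text
clock: 12.65
tool_pos: [0.6305, -0.1519, 0.0498]
eef_rot: [-0.377, 0.598, 0.378, 0.598]
contact_force: [0.1, 0.3, 0.4]
opening: 0.16
```

>>> {"op": "play_rows", "data": {"targets": [[[0,0,0],[0,0,-0.3],255],[[0,0,0],[0,0,-0.2],255],[[0,0,0],[0,0,-0.11],255],[[0,0,0],[0,0,0],255],[[0,0,0],[0,0,0],255]]}}

```text
clock: 13.15
tool_pos: [0.6303, -0.1534, 0.0252]
eef_rot: [-0.377, 0.598, 0.377, 0.598]
contact_force: [-0.0, 0.5, 0.9]
opening: 0.157
```

>>> {"op": "play_rows", "data": {"targets": [[[0,0,0],[0,0,-0.03],255],[[0,0,0],[0,0,0],255],[[0,0,0],[0,0,0],200],[[0,0,0],[0,0,0],185],[[0,0,0],[0,0,0],185]]}}

```text
clock: 13.65
tool_pos: [0.6302, -0.1535, 0.024]
eef_rot: [-0.377, 0.598, 0.377, 0.598]
contact_force: [0.4, -0.6, 0.1]
opening: 0.278
```

>>> {"op": "play_rows", "data": {"targets": [[[0,0,0],[0,0,0.3],185],[[0,0,0],[0,0,0.8],185],[[0,0,0],[0,0,1],185],[[0,0,0],[0,0,0.5],170],[[0,0,0],[0,0,0],160]]}}

```text
clock: 14.15
tool_pos: [0.6324, -0.1531, 0.1317]
eef_rot: [-0.379, 0.597, 0.376, 0.6]
contact_force: [0.2, 0.7, -0.8]
opening: 0.369
```

```bash
python3 look.py 13 side wrist; python3 - <<'E'
from h import *
crop("s13",190,60,170,160,3.5,"s13a")
t=load("top1");s=load("side1")
print("mug rim",tri([(t,(455,72)),(s,(217,93))]), onz(t,[(430,108),(473,75),(440,55)],.0))
E
```

```text
14.25 [ 0.6298 -0.1538  0.1277] jaw 154.46 down [-0.001 -0.001 -1.   ] op 33.0 F [ 0.2  0.2 -0. ] q [ 0.59  1.   -0.86  1.56  0.86  1.    2.16]
mug rim (array([ 0.79285515, -0.34045415,  0.09785842]), [3.9, 3.9]) [[ 0.76269382 -0.32409946  0.        ]
 [ 0.83517136 -0.41967055  0.        ]
 [ 0.88213301 -0.35150354  0.        ]]
```

View pics/w13.png

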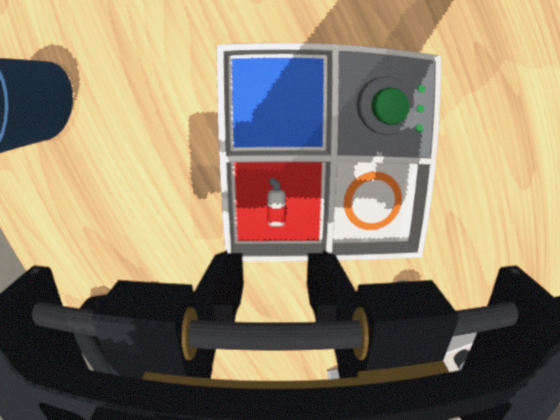

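View pics/s13a.png

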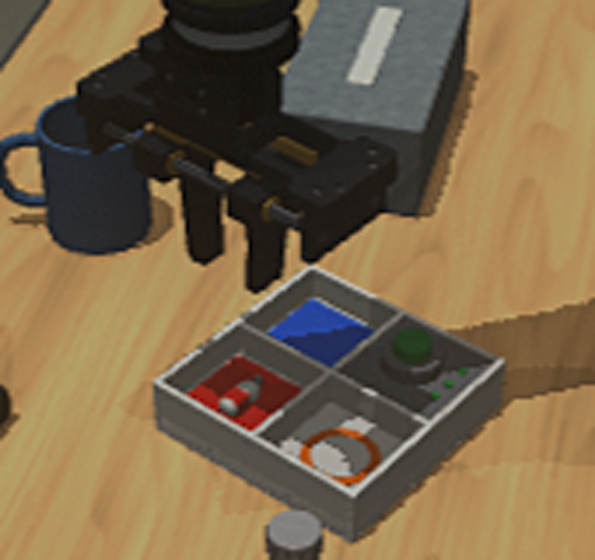

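>>> {"op": "play_rows", "data": {"targets": [[[0,0,-0.141],[0,0.99,0],160],[[0,0,-0.141],[0,0.99,0],160],[[0,0,-0.141],[0,0.99,0],160],[[0,0,-0.141],[0,0.99,0],160],[[0,0,-0.141],[0.1,0.99,0],160]]}}

```text
clock: 14.75
tool_pos: [0.6324, 0.0453, 0.1257]
eef_rot: [-0.146, 0.694, 0.145, 0.69]
contact_force: [0.4, 0.3, -0.2]
opening: 0.375
```

>>> {"op": "play_rows", "data": {"targets": [[[0,0,-0.141],[0.1,0.99,0],160],[[0,0,-0.141],[0.1,0.99,0],160],[[0,0,-0.141],[0.1,0.99,0],160],[[0,0,-0.141],[0.1,0.99,0],160],[[0,0,0],[0,0,0],160]]}}

```text
clock: 15.25
tool_pos: [0.6476, 0.2122, 0.1266]
eef_rot: [0.05, 0.707, -0.046, 0.704]
contact_force: [-0.3, -0.3, -0.2]
opening: 0.372
```

>>> {"op": "play_rows", "data": {"targets": [[[0,0,0],[0,0.5,0],160],[[0,0,0],[0,0,0],160]]}}

```text
clock: 15.45
tool_pos: [0.6484, 0.2257, 0.1261]
eef_rot: [0.05, 0.707, -0.049, 0.704]
contact_force: [0.5, 1.0, -0.3]
opening: 0.374
```

```bash
python3 look.py 14 wrist
```

```text
15.5 [0.6489 0.2236 0.1263] jaw 81.92 down [-0.003 -0.001 -1.   ] op 32.3 F [-0.2 -0.8  0.6] q [-0.14  0.95 -0.53  1.44  0.56  0.9   0.59]
```

View pics/w14.png

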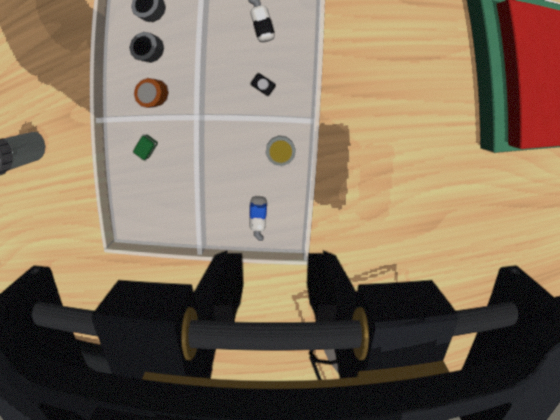

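```bash
python3 - <<'E'
from h import *
w=load("w14"); crop("w14",225,180,70,70,9,"w14a")
for z in(.010,.016):
  A,B=onz(w,(257.5,233),z)[0],onz(w,(259,199),z)[0]; print(z,A.round(4),B.round(4),((A+B)/2).round(4),np.linalg.norm(A-B),np.degrees(np.arctan2(*(A-B)[1::-1])))
E
```

```text
0.01 [0.6753 0.2079 0.01  ] [0.6451 0.2139 0.01  ] [0.6602 0.2109 0.01  ] 0.03081791721131436 -11.277107435058582
0.016 [0.6728 0.2086 0.016 ] [0.6433 0.2145 0.016 ] [0.6581 0.2115 0.016 ] 0.030103358638289692 -11.277107435058555
```

View pics/w14a.png

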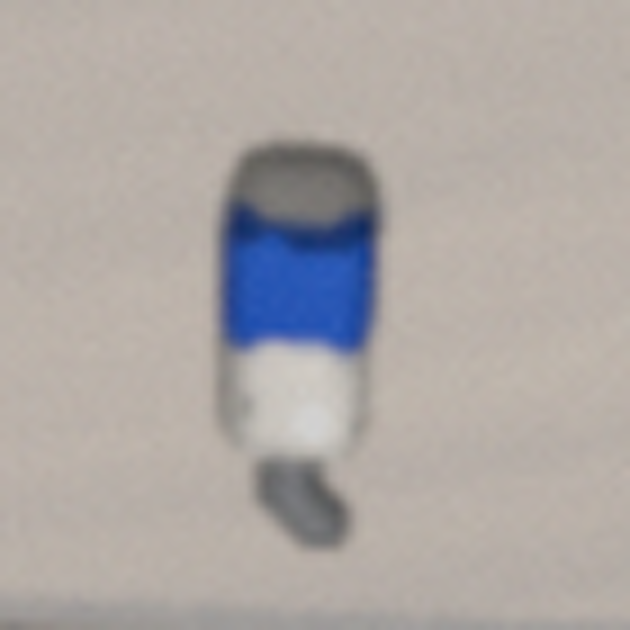

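>>> {"op": "play_rows", "data": {"targets": [[[0,0,-0.03],[0.1,-0.15,-0.65],160],[[0,0,0],[0.11,-0.16,-0.65],160],[[0,0,0],[0,0,-0.6],160],[[0,0,0],[0,0,0],160],[[0,0,0],[0,0,0],160]]}}

```text
clock: 16.0
tool_pos: [0.6583, 0.2093, 0.0515]
eef_rot: [0.061, 0.705, -0.062, 0.704]
contact_force: [-0.2, -0.6, 0.8]
opening: 0.372
```

```bash
python3 look.py 15 wrist;  python3 - <<'E'
from h import *
crop("w15",150,120,260,180,3,"w15a")
E
```

```text
16.05 [0.659  0.2102 0.0527] jaw 80.02 down [-0.  0. -1.] op 32.7 F [-0.   0.1  0.9] q [-0.14  1.05 -0.49  1.45  0.6   0.79  0.55]
```

View pics/w15a.png

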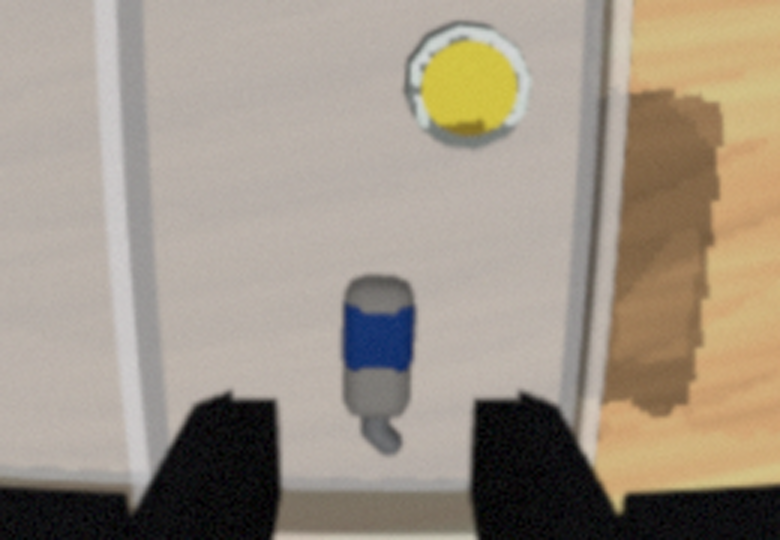

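>>> {"op": "play_rows", "data": {"targets": [[[0,0,0],[-0.05,0,-0.55],160],[[0,0,0],[0,0,-0.48],160],[[0,0,0],[0,0,0],160],[[0,0,0],[0,0,0],200],[[0,0,0],[0,0,0],230]], "newtons": 6}}

```text
clock: 16.55
tool_pos: [0.6567, 0.2107, 0.0112]
eef_rot: [0.061, 0.705, -0.061, 0.704]
contact_force: [0.3, 0.6, -0.4]
opening: 0.213
```

>>> {"op": "play_rows", "data": {"targets": [[[0,0,0],[0,0,0],255],[[0,0,0],[0,0,0],255],[[0,0,0],[0,0,0],255]]}}

```text
clock: 16.85
tool_pos: [0.6567, 0.2106, 0.0112]
eef_rot: [0.061, 0.705, -0.061, 0.704]
contact_force: [-0.4, 0.5, 2.2]
opening: 0.157
```

>>> {"op": "play_rows", "data": {"targets": [[[0,0,0],[0,0,0.3],255],[[0,0,0],[0,0,1],255],[[0,0,0],[0,0,1],255],[[0,0,0],[0,0,0.6],255],[[0,0,-0.09],[-0.15,-0.99,0],255]]}}

```text
clock: 17.35
tool_pos: [0.6525, 0.1805, 0.1328]
eef_rot: [0.095, 0.699, -0.086, 0.704]
contact_force: [-0.1, 0.7, -0.1]
opening: 0.16
```

>>> {"op": "play_rows", "data": {"targets": [[[0,0,-0.09],[-0.15,-0.99,0],255],[[0,0,-0.09],[-0.15,-0.99,0],255],[[0,0,0],[-0.15,-0.99,0],255],[[0,0,0],[-0.15,-0.99,0],255],[[0,0,0],[-0.15,-0.99,0],255]]}}

```text
clock: 17.85
tool_pos: [0.6204, -0.0285, 0.1277]
eef_rot: [0.156, 0.69, -0.155, 0.69]
contact_force: [0.6, 1.1, -0.1]
opening: 0.157
```

>>> {"op": "play_rows", "data": {"targets": [[[0,0,0],[-0.15,-0.99,0],255],[[0,0,0],[-0.15,-0.99,0],255],[[0,0,0],[-0.15,-0.99,0],255],[[0,0,0],[-0.15,-0.99,0],255],[[0,0,0],[-0.15,-0.99,0],255]]}}

```text
clock: 18.35
tool_pos: [0.5903, -0.2267, 0.1276]
eef_rot: [0.156, 0.69, -0.156, 0.69]
contact_force: [0.6, -1.1, 0.4]
opening: 0.157
```

>>> {"op": "play_rows", "data": {"targets": [[[0,0,0],[0,0,0],255],[[0,0,0],[0,0,0],255]]}}

```text
clock: 18.55
tool_pos: [0.5903, -0.2264, 0.1272]
eef_rot: [0.157, 0.69, -0.157, 0.689]
contact_force: [0.4, 0.9, -0.2]
opening: 0.161
```

```bash
python3 look.py 16 wrist side; python3 - <<'E'
from h import *
crop("s16",190,60,170,160,3.5,"s16a")
E
```

```text
18.65 [ 0.5911 -0.2233  0.1274] jaw 64.68 down [ 0.     0.002 -1.   ] op 13.9 F [-0.1  0.2  0.4] q [ 0.57  0.89 -0.52  1.63  0.57  0.78  0.92]
```

View pics/w16.png

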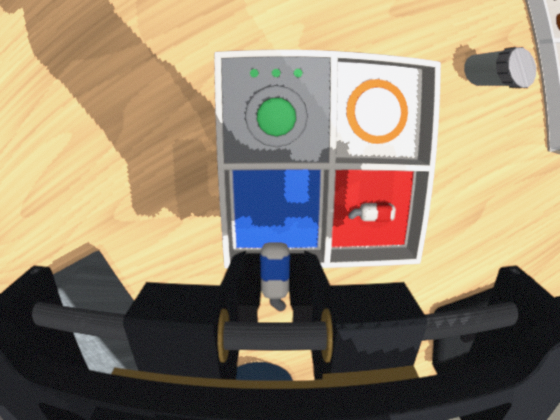

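View pics/s16a.png

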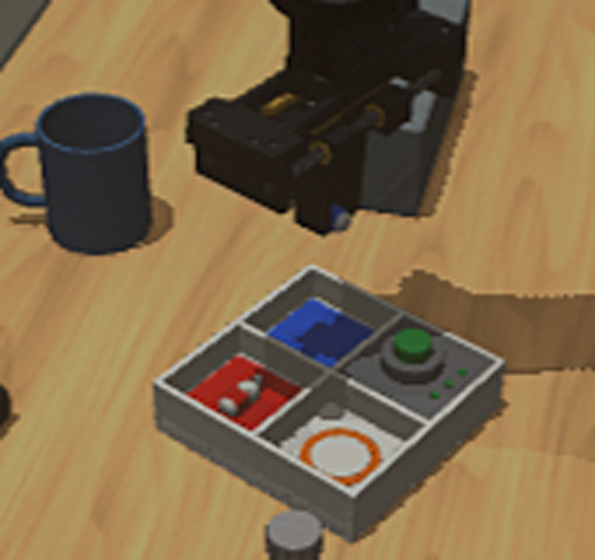

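```bash
python3 - <<'E'
from h import *
w=load("w16")
print("corners",onz(w,[(217,53),(440,63),(421,262),(228,266)],.042).round(4),"X",onz(w,(331,165),.042).round(4))
print("btn",onz(w,(277,117),.060).round(4), onz(w,(277,116),.042).round(4),"ring",onz(w,(377.5,111),.018).round(4), "tri btn", tri([(w,(277,117)),(load("w12"),(386,97))]))
E
```

```text
corners [[ 0.4682 -0.2108  0.042 ]
 [ 0.5373 -0.0635  0.042 ]
 [ 0.6851 -0.1318  0.042 ]
 [ 0.6153 -0.2786  0.042 ]] X [[ 0.575  -0.1729  0.042 ]]
btn [[ 0.5267 -0.1931  0.06  ]] [[ 0.527  -0.1931  0.042 ]] ring [[ 0.5565 -0.1192  0.018 ]] tri btn (array([ 0.52679548, -0.19318282,  0.05864134]), [0.0, 0.0])
```

>>> {"op": "play_rows", "data": {"targets": [[[0,0,0],[0,0,-0.7],255],[[0,0,0],[0,0,-0.7],255],[[0,0,0],[0,0,-0.5],255],[[0,0,0],[0,0,0],255],[[0,0,0],[0,0,0],255]]}}

```text
clock: 19.15
tool_pos: [0.5913, -0.2233, 0.0512]
eef_rot: [0.155, 0.69, -0.154, 0.69]
contact_force: [1.2, -0.5, 0.2]
opening: 0.156
```

>>> {"op": "play_rows", "data": {"targets": [[[0,0,0],[0,0,-0.3],255],[[0,0,0],[0,0,-0.2],255],[[0,0,0],[0,0,-0.11],255],[[0,0,0],[0,0,0],255],[[0,0,0],[0,0,0],255]]}}

```text
clock: 19.65
tool_pos: [0.5906, -0.2251, 0.0264]
eef_rot: [0.156, 0.69, -0.156, 0.69]
contact_force: [-0.4, -0.6, -1.7]
opening: 0.157
```

>>> {"op": "play_rows", "data": {"targets": [[[0,0,0],[0,0,-0.02],255],[[0,0,0],[0,0,0],255],[[0,0,0],[0,0,0],200],[[0,0,0],[0,0,0],185],[[0,0,0],[0,0,0],185]]}}

```text
clock: 20.15
tool_pos: [0.5906, -0.225, 0.0256]
eef_rot: [0.156, 0.69, -0.156, 0.69]
contact_force: [0.3, 0.1, -1.1]
opening: 0.277
```

>>> {"op": "play_rows", "data": {"targets": [[[0,0,0],[0,0,0.3],185],[[0,0,0],[0,0,0.8],185],[[0,0,0],[0,0,1],185],[[0,0,0],[0,0,0.5],170],[[0,0,0],[0,0,0],160]]}}

```text
clock: 20.65
tool_pos: [0.593, -0.2253, 0.1339]
eef_rot: [0.156, 0.687, -0.156, 0.692]
contact_force: [0.5, -0.4, 0.9]
opening: 0.37
```

```bash
python3 look.py 17 wrist
```

```text
20.7 [ 0.5917 -0.2253  0.1317] jaw 64.56 down [ 0.003 -0.001 -1.   ] op 32.7 F [-0.1  0.1 -0.5] q [ 0.57  0.88 -0.52  1.63  0.57  0.79  0.92]
```

View pics/w17.png

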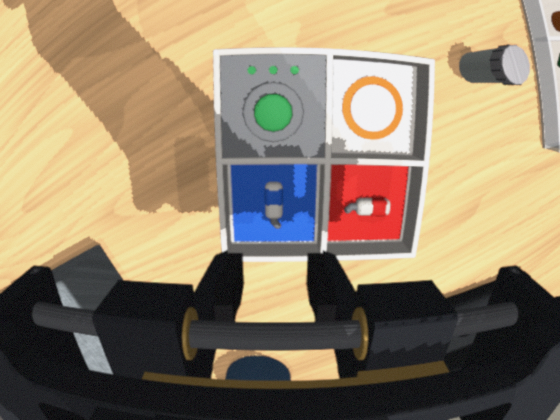

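>>> {"op": "play_rows", "data": {"targets": [[[0,0,0.095],[-0.12,0.93,0],151],[[0,0,0.095],[-0.12,0.93,0],151],[[0,0,0.095],[-0.12,0.93,0],151],[[0,0,0],[-0.12,0.93,0],151],[[0,0,0],[-0.12,0.93,0],151]]}}

```text
clock: 21.2
tool_pos: [0.5652, -0.0379, 0.1284]
eef_rot: [0.056, 0.706, -0.056, 0.704]
contact_force: [0.5, 0.8, 0.6]
opening: 0.404
```

>>> {"op": "play_rows", "data": {"targets": [[[0,0,0],[-0.12,0.93,0],151],[[0,0,0],[-0.12,0.93,0],151],[[0,0,0],[-0.12,0.93,0],151],[[0,0,0],[-0.12,0.93,0],151],[[0,0,0],[-0.12,0.8,0],151]]}}

```text
clock: 21.7
tool_pos: [0.5413, 0.1437, 0.1286]
eef_rot: [0.055, 0.706, -0.056, 0.704]
contact_force: [0.0, -0.3, 0.5]
opening: 0.408
```

>>> {"op": "play_rows", "data": {"targets": [[[0,0,0],[0,0,0],151],[[0,0,0],[0,0,0],151]]}}

```text
clock: 21.9
tool_pos: [0.5417, 0.142, 0.1287]
eef_rot: [0.055, 0.706, -0.056, 0.704]
contact_force: [-0.1, -0.5, -0.2]
opening: 0.408
```

```bash
python3 look.py 18 wrist
```

```text
21.95 [0.5421 0.1404 0.1287] jaw 80.88 down [-0.002 -0.002 -1.   ] op 35.9 F [ 0.6 -0.2 -0.4] q [-0.04  0.81 -0.5   1.85  0.62  0.65  0.48]
```

View pics/w18.png

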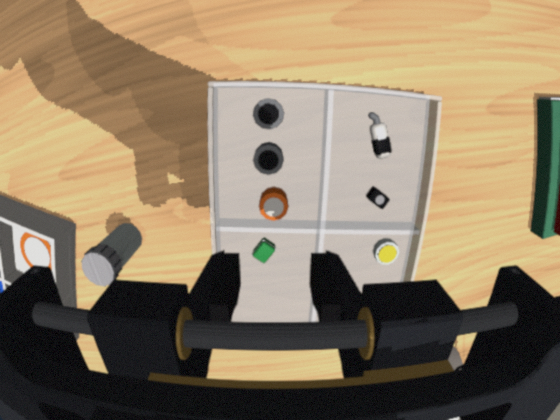

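>>> {"op": "play_rows", "data": {"targets": [[[0,0,0],[0.02,0.02,-0.65],151],[[0,0,0],[0,0,-0.65],151],[[0,0,0],[0,0,-0.65],151],[[0,0,0],[0,0,0],151],[[0,0,0],[0,0,0],151]]}}

```text
clock: 22.45
tool_pos: [0.5433, 0.1411, 0.0514]
eef_rot: [0.056, 0.705, -0.057, 0.704]
contact_force: [-0.3, 1.0, 0.5]
opening: 0.407
```

```bash
python3 look.py 19 wrist;  python3 - <<'E'
from h import *
crop("w19",150,120,260,180,3,"w19a")
E
```

```text
22.5 [0.5439 0.1417 0.0522] jaw 80.81 down [-0. -0. -1.] op 36.2 F [ 0.5 -1.2 -0.1] q [-0.1   0.92 -0.4   1.88  0.72  0.49  0.39]
```

View pics/w19a.png

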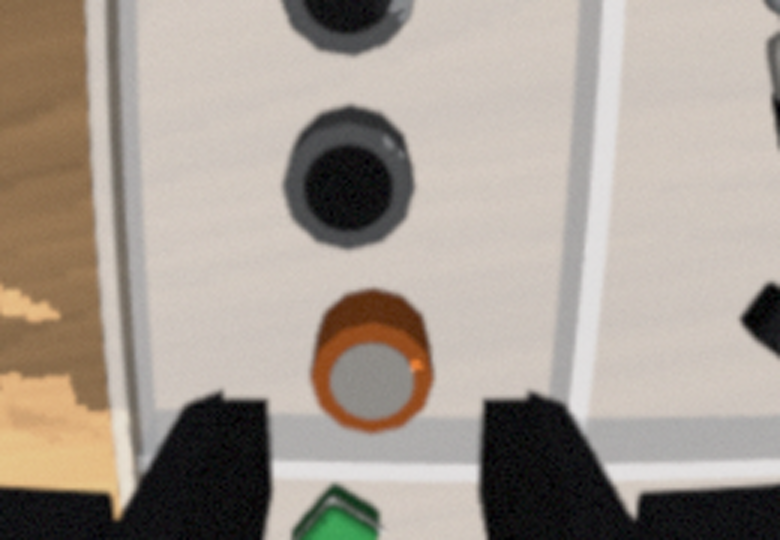

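>>> {"op": "play_rows", "data": {"targets": [[[0,0,0],[-0.05,0,-0.5],151],[[0,0,0],[0,0,-0.44],151],[[0,0,0],[0,0,0],151],[[0,0,0],[0,0,0],170],[[0,0,0],[0,0,0],185]], "newtons": 6}}

```text
clock: 23.0
tool_pos: [0.5423, 0.1428, 0.0153]
eef_rot: [0.057, 0.704, -0.056, 0.705]
contact_force: [-0.0, 0.2, 0.7]
opening: 0.279
```

>>> {"op": "play_rows", "data": {"targets": [[[0,0,0],[0,0,0],220],[[0,0,0],[0,0,0],220],[[0,0,0],[0,0,0],220]]}}

```text
clock: 23.3
tool_pos: [0.5423, 0.1428, 0.0152]
eef_rot: [0.056, 0.704, -0.056, 0.705]
contact_force: [-0.5, -0.7, 7.6]
opening: 0.271
```

>>> {"op": "play_rows", "data": {"targets": [[[0,0,0],[0,0,0.1],220],[[0,0,0],[0,0,0.3],220],[[0,0,0],[0,0,0.6],220],[[0,0,0],[0,0,0],220]]}}

```text
clock: 23.7
tool_pos: [0.5429, 0.1434, 0.0568]
eef_rot: [0.057, 0.704, -0.055, 0.706]
contact_force: [1.4, 0.1, 0.2]
opening: 0.269
```

```bash
python3 look.py 20 wrist side;  python3 - <<'E'
from h import *
crop("w20",150,120,260,180,3,"w20a"); crop("s20",140,120,200,180,3,"s20a")
E
```

```text
23.8 [0.5418 0.1426 0.0547] jaw 80.89 down [ 0.     0.001 -1.   ] op 23.5 F [ 0.   0.1 -0.5] q [-0.1   0.92 -0.4   1.88  0.72  0.49  0.39]
```

View pics/w20a.png

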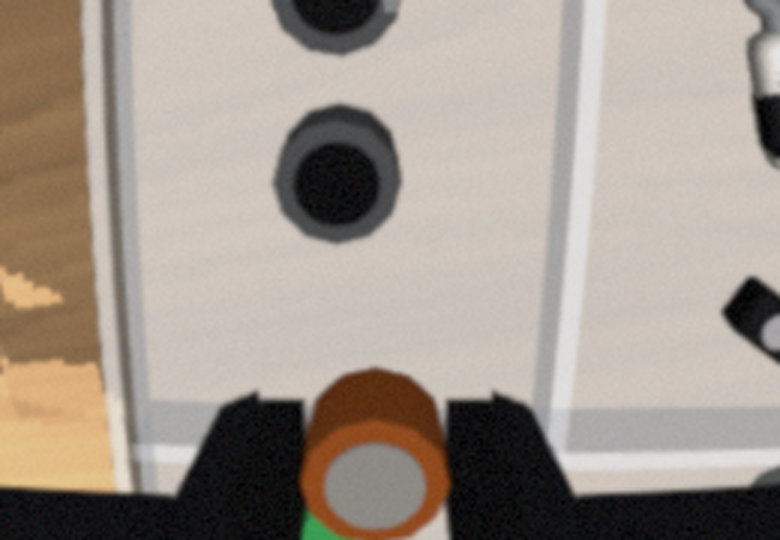

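View pics/s20a.png

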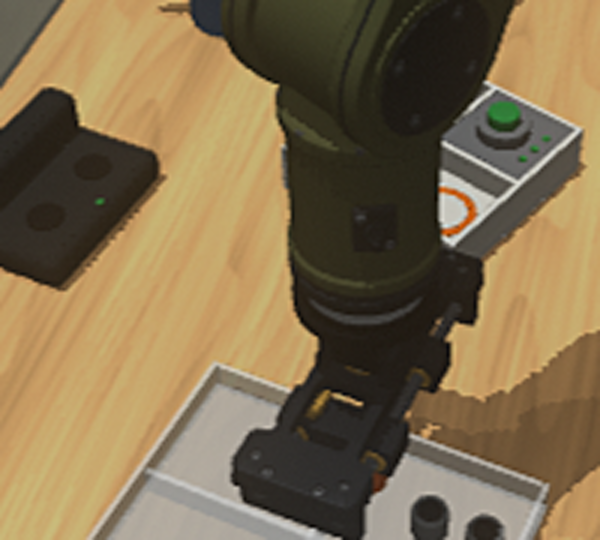

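>>> {"op": "play_rows", "data": {"targets": [[[0,0,0],[0,0,0.9],220],[[0,0,0.143],[0,-0.2,1],220],[[0,0,0.143],[0,-0.8,0.2],220],[[0,0,0.143],[0.06,-0.8,0],220],[[0,0,0.143],[0.06,-0.8,0],220]]}}

```text
clock: 24.3
tool_pos: [0.5459, 0.0373, 0.1378]
eef_rot: [-0.148, 0.692, 0.147, 0.691]
contact_force: [-0.1, 0.6, -0.6]
opening: 0.266
```

>>> {"op": "play_rows", "data": {"targets": [[[0,0,0.143],[0.06,-0.8,0],220],[[0,0,0.143],[0.06,-0.8,0],220],[[0,0,0.143],[0.06,-0.8,0],220],[[0,0,0.143],[0.06,-0.8,0],220],[[0,0,0.143],[0.06,-0.8,0],220]]}}

```text
clock: 24.8
tool_pos: [0.5575, -0.1229, 0.137]
eef_rot: [-0.38, 0.597, 0.38, 0.596]
contact_force: [0.4, -0.6, -0.2]
opening: 0.272
```

>>> {"op": "play_rows", "data": {"targets": [[[0,0,0],[0,0,0],220],[[0,0,0],[0,0,0],220]]}}

```text
clock: 25.0
tool_pos: [0.5575, -0.122, 0.137]
eef_rot: [-0.377, 0.599, 0.378, 0.598]
contact_force: [-0.0, -0.3, -0.5]
opening: 0.267
```

```bash
python3 look.py 21 wrist side;  python3 - <<'E'
from h import *
crop("s21",190,60,170,160,3.5,"s21a")
E
```

```text
25.1 [ 0.5579 -0.1199  0.1377] jaw 154.7 down [-0.001  0.001 -1.   ] op 23.5 F [-0.3  0.6  0.1] q [ 0.62  0.91 -0.89  1.8   0.91  0.89  2.  ]
```

View pics/w21.png

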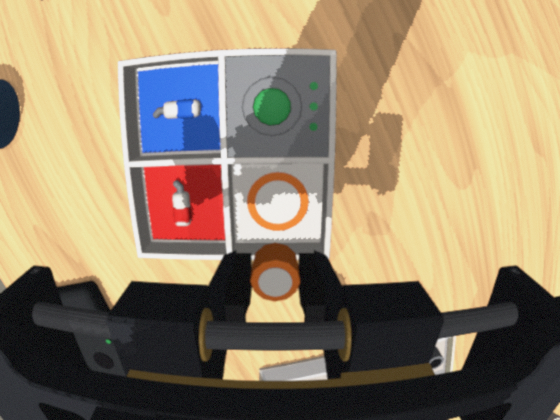

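View pics/s21a.png

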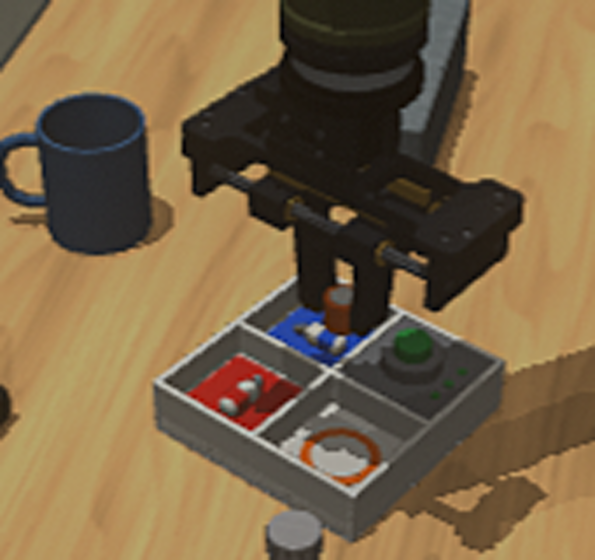

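>>> {"op": "play_rows", "data": {"targets": [[[0,0,0],[-0.02,0,-0.7],220],[[0,0,0],[0,0,-0.7],220],[[0,0,0],[0,0,-0.65],220],[[0,0,0],[0,0,0],220],[[0,0,0],[0,0,0],220]]}}

```text
clock: 25.6
tool_pos: [0.5575, -0.1198, 0.0564]
eef_rot: [-0.379, 0.597, 0.379, 0.597]
contact_force: [0.1, 0.5, 0.3]
opening: 0.27
```

>>> {"op": "play_rows", "data": {"targets": [[[0,0,0],[0,0,-0.3],220],[[0,0,0],[0,0,-0.2],220],[[0,0,0],[0,0,0],220],[[0,0,0],[0,0,0],220]]}}

```text
clock: 26.0
tool_pos: [0.5574, -0.1214, 0.036]
eef_rot: [-0.378, 0.598, 0.378, 0.597]
contact_force: [0.9, -1.4, -0.4]
opening: 0.271
```

>>> {"op": "play_rows", "data": {"targets": [[[0,0,0],[0,0,-0.08],220],[[0,0,0],[0,0,-0.05],220],[[0,0,0],[0,0,0],220],[[0,0,0],[0,0,0],220]]}}

```text
clock: 26.4
tool_pos: [0.5574, -0.1214, 0.0308]
eef_rot: [-0.378, 0.598, 0.378, 0.597]
contact_force: [0.5, -0.4, 0.0]
opening: 0.269
```

>>> {"op": "play_rows", "data": {"targets": [[[0,0,0],[0,0,-0.03],220],[[0,0,0],[0,0,0],220],[[0,0,0],[0,0,0],220]]}}

```text
clock: 26.7
tool_pos: [0.5574, -0.1214, 0.0296]
eef_rot: [-0.378, 0.598, 0.378, 0.597]
contact_force: [0.0, 0.1, 0.4]
opening: 0.272
```

>>> {"op": "play_rows", "data": {"targets": [[[0,0,0],[0,0,-0.01],220],[[0,0,0],[0,0,0],182],[[0,0,0],[0,0,0],170],[[0,0,0],[0,0,0],168],[[0,0,0],[0,0,0],168]]}}

```text
clock: 27.2
tool_pos: [0.5573, -0.1214, 0.0291]
eef_rot: [-0.378, 0.598, 0.378, 0.597]
contact_force: [-0.6, 0.1, -0.3]
opening: 0.344
```

>>> {"op": "play_rows", "data": {"targets": [[[0,0,0],[0,0,0.3],168],[[0,0,0],[0,0,0.8],168],[[0,0,0],[0,0,1],200],[[0,0,0],[0,0,0.5],255],[[0,0,0],[0,0,0],255]]}}

```text
clock: 27.7
tool_pos: [0.5595, -0.1209, 0.137]
eef_rot: [-0.379, 0.596, 0.377, 0.599]
contact_force: [-0.1, 0.0, -0.4]
opening: 0.096
```

```bash
python3 look.py 22 wrist side;  python3 - <<'E'
from h import *
crop("s22",190,60,170,160,3.5,"s22a")
E
```

```text
27.8 [ 0.5573 -0.1217  0.1336] jaw 154.63 down [ 0.    -0.001 -1.   ] op 1.0 F [ 0.1 -0.1 -0.1] q [ 0.61  0.91 -0.88  1.81  0.91  0.88  1.99]
```

View pics/w22.png

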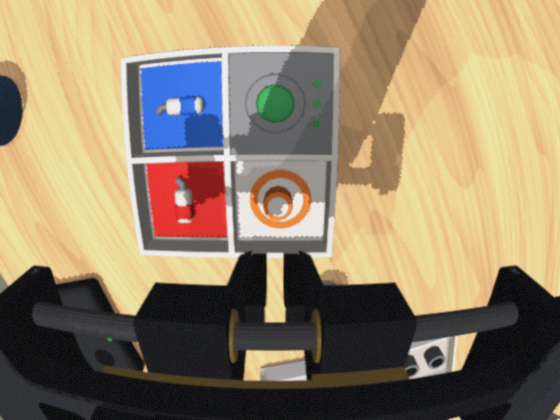

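View pics/s22a.png

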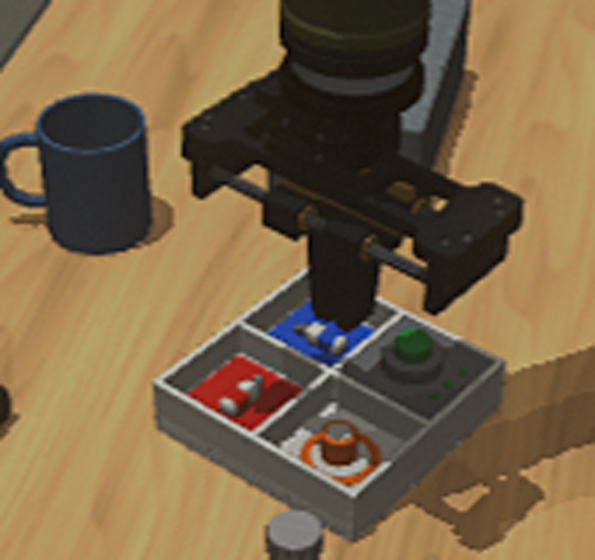

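>>> {"op": "play_rows", "data": {"targets": [[[0,0,0],[-0.38,-0.9,0],255],[[0,0,0],[-0.38,-0.9,0],255],[[0,0,0],[0,0,-0.6],255],[[0,0,0],[0,0,-0.6],255],[[0,0,0],[0,0,0],255]]}}

```text
clock: 28.3
tool_pos: [0.5238, -0.1937, 0.0815]
eef_rot: [-0.376, 0.6, 0.38, 0.595]
contact_force: [-0.1, -0.2, 0.0]
opening: 0.003
```

>>> {"op": "play_rows", "data": {"targets": [[[0,0,0],[0,0,0],255],[[0,0,0],[0,0,0],255]]}}

```text
clock: 28.5
tool_pos: [0.5275, -0.1928, 0.0858]
eef_rot: [-0.379, 0.597, 0.378, 0.598]
contact_force: [-0.2, -0.4, 0.3]
opening: 0.004
```

```bash
python3 look.py 23 wrist side;  python3 - <<'E'
from h import *
crop("s23",190,60,170,160,3.5,"s23a");crop("w23",150,120,260,180,3,"w23a")
E
```

```text
28.6 [ 0.5276 -0.1931  0.0861] jaw 154.67 down [ 0.001 -0.001 -1.   ] op 0.7 F [ 0.1 -0.3  0.2] q [ 0.73  0.97 -0.83  1.86  1.01  0.8   2.04]
```

View pics/w23a.png

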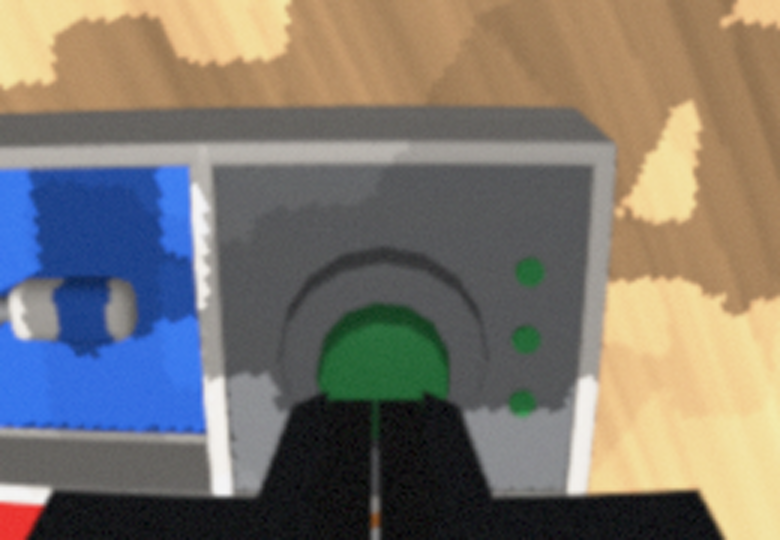

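View pics/s23a.png

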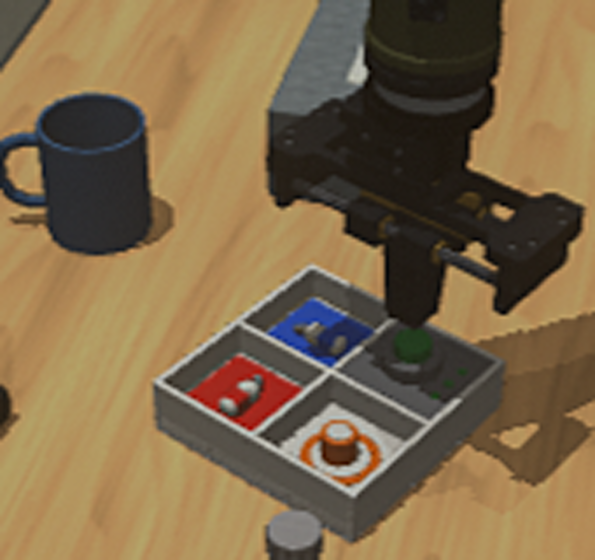

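>>> {"op": "play_rows", "data": {"targets": [[[0,0,0],[-0.02,-0.04,-0.3],255],[[0,0,0],[0,0,-0.15],255],[[0,0,0],[0,0,-0.05],255],[[0,0,0],[0,0,0],255]]}}

```text
clock: 29.0
tool_pos: [0.5257, -0.1955, 0.0648]
eef_rot: [-0.378, 0.598, 0.378, 0.597]
contact_force: [-1.5, -1.0, 3.1]
opening: 0.0
```

>>> {"op": "play_rows", "data": {"targets": [[[0,0,0],[0,0,-0.05],255],[[0,0,0],[0,0,-0.05],255],[[0,0,0],[0,0,0],255]]}}

```text
clock: 29.3
tool_pos: [0.5258, -0.1954, 0.0611]
eef_rot: [-0.378, 0.598, 0.378, 0.597]
contact_force: [-1.8, -1.5, 4.9]
opening: 0.005
```

Contact is building like a spring; pressing on to the stop.

>>> {"op": "play_rows", "data": {"targets": [[[0,0,0],[0,0,-0.05],255],[[0,0,0],[0,0,-0.04],255],[[0,0,0],[0,0,0],255]]}}

```text
clock: 29.6
tool_pos: [0.5259, -0.1954, 0.0606]
eef_rot: [-0.379, 0.598, 0.377, 0.597]
contact_force: [-8.9, -2.6, 28.8]
opening: 0.002
```

>>> {"op": "play_rows", "data": {"targets": [[[0,0,0],[0,0,0.15],255],[[0,0,0],[0,0,0.5],255],[[0,0,0],[0,0,1],255],[[0,0,0],[-0.5,0,1],255],[[0,0,0],[-0.8,0,0.5],255]]}}

```text
clock: 30.1
tool_pos: [0.4774, -0.1934, 0.1864]
eef_rot: [-0.38, 0.595, 0.377, 0.6]
contact_force: [0.7, 0.3, 0.3]
opening: 0.01
```

>>> {"op": "play_rows", "data": {"targets": [[[0,0,0],[-0.8,0.3,0.2],255],[[0,0,0],[-0.5,0.3,0],255],[[0,0,0],[0,0,0],255],[[0,0,0],[0,0,0],255]]}}

```text
clock: 30.5
tool_pos: [0.423, -0.1709, 0.1917]
eef_rot: [-0.379, 0.597, 0.378, 0.598]
contact_force: [0.6, 0.3, 0.1]
opening: 0.004
```

```bash
python3 look.py 24 wrist side top;  python3 - <<'E'
from h import *
crop("s24",150,110,190,260,2.3,"s24a");crop("t24",135,130,290,135,2.7,"t24a")
E
```

```text
30.65 [ 0.4236 -0.1711  0.1914] jaw 154.61 down [ 0.001  0.    -1.   ] op 0.2 F [0.5 0.6 0.4] q [ 0.86  0.72 -0.96  2.09  0.87  0.79  2.05]
```

View pics/s24a.png

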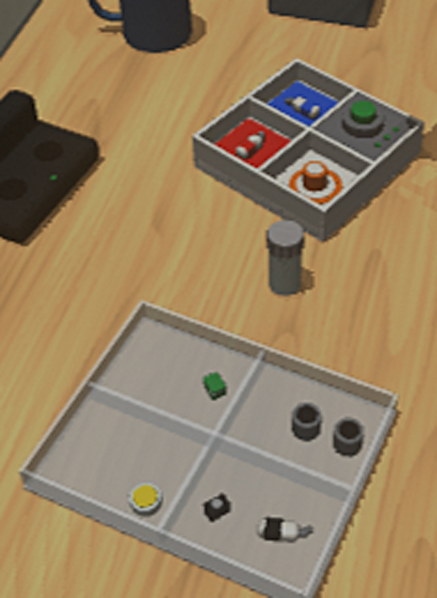

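View pics/t24a.png

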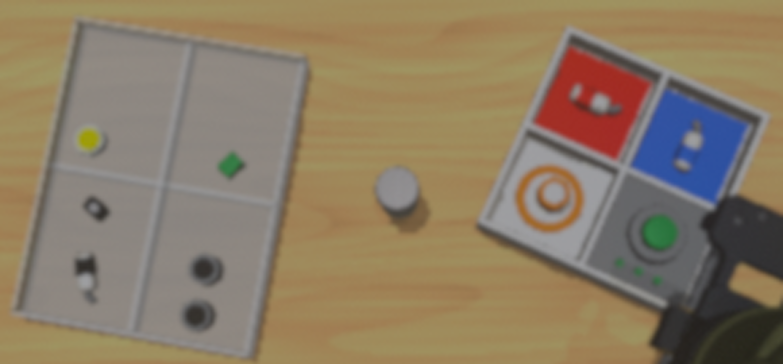

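```bash
python3 - <<'E'
from h import *
from plant import r
a,b=load("side1"),load("s24")
d=np.abs(a["color"].astype(int)-b["color"]).max(2)>60
n,l,st,c=cv2.connectedComponentsWithStats(d.astype(np.uint8))
print([(s.tolist(),ci.round().tolist()) for s,ci in zip(st[1:],c[1:]) if s[4]>12])
print(r.finish_job())
E
```

```text
[([321, 50, 101, 78, 3976], [368.0, 84.0]), ([316, 63, 6, 13, 33], [318.0, 69.0]), ([274, 152, 15, 10, 59], [282.0, 156.0]), ([253, 167, 12, 12, 58], [259.0, 173.0]), ([346, 167, 127, 44, 1337], [399.0, 187.0]), ([475, 171, 19, 16, 22], [485.0, 178.0]), ([281, 180, 12, 13, 112], [287.0, 187.0]), ([499, 193, 12, 14, 18], [504.0, 200.0]), ([518, 221, 24, 23, 120], [530.0, 234.0]), ([215, 265, 11, 11, 59], [220.0, 269.0]), ([257, 280, 13, 17, 126], [263.0, 289.0]), ([184, 303, 16, 11, 77], [192.0, 308.0]), ([554, 336, 6, 84, 362], [557.0, 375.0])]
the job is handed in; nothing more can be done
None
```

I set the red aid down in the red bay, the blue aid in the blue bay and the capsule in the ring bay. I then pressed the start button to its stop and let it come back up, backed the arm away, and handed the job in at about 31 s of the 70 s.

**Last checks:**
- The final side and top pictures show both aids lying flat in their bays and the capsule upright inside the ring.
- The button looks back up, and its force rose like a spring from 3 to 5 N, then jumped to 29 N at the stop.
- I compared the side view from before and after. In the tray and drying box it differs only where the three things were taken from and where they now are. The other changes come from the arm and its shadow. The spare aid, spent capsules, small things and pill tube have not moved.

**What failed or disagreed:**
- **First capsule grasp:** it closed on air above the capsule and touched nothing. I then pressed the closed fingertips on the bare counter (about 12 N). They stand only about 5.5 mm ahead of the reported TCP, not the 25 mm that `r.tcp_to_tips` gives. I used 5.5 mm from then on.
- **Cameras:** the top camera disagreed with the side and wrist cameras by about 4 mm in y. Heights measured across the views came out 1 to 8 mm below the stated ones for the tray walls, and closer for the things I grasped.
- **Button position:** it measured about 5 mm from the console's nominal centre. I pressed at the measured place, and the press worked.

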